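# Empty the vial tray over the tub rim

### The job

Take the tube rack off the discard tub and stand it flat on the bench. Then carry the tray of used vials to the tub, hook its lip over the tub's rim with all the vials still in it, and swing the tray up about the rim until every vial has dropped into the tub; do not turn the tray over anywhere but on the rim. Let the empty tray back down, right way up, with its rear edge on the bench, let go of it, and leave the other things on the bench where they are.

Things in the scene. Friction and masses are not known exactly. Their poses are not given: they have to be found in the camera images.
- tub: White open rectangular discard tub fixed to the bench, outside 170 x 190 x 70 mm (its own x, y, z), walls and floor 5 mm thick; top of the rim 70 mm above the bench. Origin: centre of its underside. It can stand left or right and turned up to about 12 degrees.
- tray: Loose shallow aluminium tray, 110 mm wide (y), about 0.22 kg. Origin on its underside; z up, +x to its pouring end. Floor 3 mm thick from x = -90 to +50 mm; rear (x = -90) and side walls 45 mm high. At the pouring end a ramp climbs from (x, z) = (50, 0) to (100, 26) mm, then a flat lip (underside z = 26) runs from x = 98 to 118 and ends in a 3 mm thick toe turned down to z = 16.
- tray_bridge (a point): Centre of the grey fixed carrying bar that bridges the tray along its y: flat-sided, 14 mm thick (x), 16 mm high (z), 104 mm long between its uprights; at (-20, 0, 85) mm in the tray frame, near the loaded tray's centre of mass. Gripped across tray x, it carries the tray without turning. Axes as the tray's.
- tray_grip (a point): Centre of the grey round grip across the tray's rear end: 14 mm diameter, 86 mm long along tray y, 41 mm clear of the rear wall, at (-138, 0, 42) mm in the tray frame. It turns freely on its own axis, so the tray swings round it when it is held: lifted by this grip alone the tray hangs down and spills. Axes as the tray's.
- tray_toe (a point): Lowest edge of the toe, mid width, at (116.5, 0, 16) mm in the tray frame, axes as the tray's. The 16 mm wide channel between toe and ramp goes over any tub wall, toe inside. As the rear is lifted the tray turns on the rim, which slides from under the lip down the ramp; near upright it lies at about (85, 16) mm (x, z), toe still inside, and the vials slide out.
- tray_rear (a point): Middle of the tray's rear bottom edge, at (-90, 0, 0) mm in the tray frame, axes as the tray's. With the lip hooked on the tub and this edge on the bench, the tray leans back about 13 degrees, is stable and keeps its vials.
- rack: Loose white empty tube rack lying across the rim of the tub, 210 x 50 x 33 mm (x, y, z) with a central upright grip plate on top, 40 mm long (x), 12 mm thick (y), from z = 33 to 69 mm. Origin: centre of its underside. 0.12 kg.
- vial0: Used capped amber glass vial lying in the tray, 18 mm diameter, 36 mm long along its y; 15 g. Origin: its middle. It can roll.
- vial1: Used capped amber glass vial lying in the tray, 22 mm diameter, 30 mm long along its y; 15 g. Origin: its middle. It can roll.
- vial2: Used capped amber glass vial lying in the tray, 22 mm diameter, 30 mm long along its y; 15 g. Origin: its middle. It can roll.
- vial3: Used capped amber glass vial lying in the tray, 18 mm diameter, 36 mm long along its y; 15 g. Origin: its middle. It can roll.
- beaker: Bystander: open glass beaker, 68 mm across, 90 mm high. Loose; origin: centre of its underside.
- bottle: Bystander: amber glass bottle with a white cap, 60 mm across, about 125 mm high. Loose; origin: centre of its underside.
- tipbox: Bystander: closed pipette-tip box, grey with a clear lid, 78 x 88 x 64 mm (x, y, z). Loose; origin: centre of its underside.
- jar: Bystander: white jar, 68 mm across, 75 mm high. Loose; origin: centre of its underside.
- reagent: Bystander: clear bottle, 52 mm across, 100 mm high. Loose; origin: centre of its underside.
- timer: Bystander: flat grey bench timer, 50 x 60 x 22 mm (x, y, z). Loose; origin: centre of its underside.
There are look-alikes about, which are no part of the job. What is meant by the rack is not green, and is the larger of those in its own colour.

How it is judged (in metres and radians):
On the way, in this order (a step that is already met when the one before it is completed fails the run):
1. the tube rack is off the tub and stands flat on the bench, let go (height (world z) of rack below 0.008 m and angle between rack's own z axis and vertical below 0.1 rad and contact force between the fingers and rack below 0.1 N and linear speed of rack below 0.05 m/s), for 0.2 s.
2. the tray's lip is hooked on the tub's rim (toe inside the tub and below the rim, tray resting on the tub, tilted less than 26 degrees) with all four vials still in the tray (x of tray_toe in the frame of tub between -0.083 and 0.083 m and y of tray_toe in the frame of tub between -0.093 and 0.093 m and height (world z) of tray_toe between 0.045 and 0.068 m and contact force between tray and tub above 0.2 N and angle between tray's own z axis and vertical below 0.45 rad and x of vial0 in the frame of tray between -0.1 and 0.12 m and y of vial0 in the frame of tray between -0.06 and 0.06 m and z of vial0 in the frame of tray between 0 and 0.055 m and x of vial1 in the frame of tray between -0.1 and 0.12 m and y of vial1 in the frame of tray between -0.06 and 0.06 m and z of vial1 in the frame of tray between 0 and 0.055 m and x of vial2 in the frame of tray between -0.1 and 0.12 m and y of vial2 in the frame of tray between -0.06 and 0.06 m and z of vial2 in the frame of tray between 0 and 0.055 m and x of vial3 in the frame of tray between -0.1 and 0.12 m and y of vial3 in the frame of tray between -0.06 and 0.06 m and z of vial3 in the frame of tray between 0 and 0.055 m), for 0.2 s.
3. the tray is swung up past 60 degrees about the rim: resting on the tub, toe inside it (x of tray_toe in the frame of tub between -0.083 and 0.083 m and y of tray_toe in the frame of tub between -0.093 and 0.093 m and height (world z) of tray_toe below 0.09 m and contact force between tray and tub above 0.1 N and angle between tray's own z axis and vertical above 1.05 rad), for 0.1 s.
At the end, for the whole second after the job is handed in: All four vials in the tub (centres below 65 mm); rack flat on the bench (within 8 mm, tilt under 6 degrees); tray right way up (tilt under 26 degrees, leaning on the rim or flat), its rear bottom edge within 15 mm of the bench; rack and tray let go and at rest (x of vial0 in the frame of tub between -0.085 and 0.085 m and y of vial0 in the frame of tub between -0.095 and 0.095 m and height (world z) of each of vial0, vial1, vial2, vial3 below 0.065 m and x of vial1 in the frame of tub between -0.085 and 0.085 m and y of vial1 in the frame of tub between -0.095 and 0.095 m and x of vial2 in the frame of tub between -0.085 and 0.085 m and y of vial2 in the frame of tub between -0.095 and 0.095 m and x of vial3 in the frame of tub between -0.085 and 0.085 m and y of vial3 in the frame of tub between -0.095 and 0.095 m and height (world z) of rack below 0.008 m and angle between rack's own z axis and vertical below 0.1 rad and linear speed of each of rack, tray below 0.03 m/s and angle between tray's own z axis and vertical below 0.45 rad and height (world z) of tray_rear below 0.015 m); the robot touches nothing.
It fails at once if the tray is tilted more than 50 degrees with its toe outside the tub or more than 35 mm above the rim (angle between tray's own z axis and vertical above 0.87 rad and not (x of tray_toe in the frame of tub between -0.083 and 0.083 m and y of tray_toe in the frame of tub between -0.093 and 0.093 m and height (world z) of tray_toe below 0.105 m)).
It fails at once if a bystander is moved more than 30 mm or tipped (distance of any of beaker, bottle, tipbox, jar, reagent, timer from where it was at the start of the episode above 0.03 m or angle between any of beaker, bottle, tipbox, jar, reagent, timer's own z axis and vertical above 0.4 rad).
It also fails if it takes over 72 s, if anything falls off the work surface, if the arm or the gripper's body presses on something with over 40 N, if the wrist force passes 120 N, or if a joint passes its speed limit or range.

### The arm

A 6-joint arm with a two-finger parallel gripper is mounted at the origin on the work surface. World frame = base frame: x ahead of the robot, y to its left, z up, the work surface at z = 0. Lengths are in m, angles in degrees, forces in N, time in s.
With the tool pointing down it reaches from about 0.3 to 0.75 m from the base axis. Payload 8.5 kg.
Tool frame: the origin (TCP) lies on the centre line of the jaws, within the pads' length; the fingertips stand 17 mm ahead of it and the grasp point (between the pads) lies 2 mm behind it (env.tip_extent is the distance from the TCP to the fingertips, in m); z points along the fingers, y is the direction in which the jaws open and shut (so a half turn about z gives the same grasp; the last joint's range is limited). The gripper opens to 85 mm and grips with 20 to 120 N. Pads are 22 mm wide; open, the fingers measure 114 mm over their backs; the gripper's body (76 mm by 85 mm) begins 54 mm behind the grasp point. The pads swing forward as they close: fully open they stand 13 mm farther back than shut.
Start: joints at [58.425, 21.807, 74.336, -0, 83.858, -12.336], TCP at [0.181, 0.519, 0.248] pointing down, gripper open.
Joint ranges: [-178.18, 178.18], [-50.72, 133.34], [12.68, 142.11], [-81.47, 261.47], [9.98, 163.14], [-165.26, 165.26]. Speed limits (degrees/s): [136.94, 136.94, 180, 180, 180, 180].

### API

Orientations are given as a 3x3 rotation matrix whose columns are the frame's x, y, z axes.
In Python, from rig import telemetry, get_image, camera_params, close_job, env gives the robot as it stands.
- The arm moves only by the tool apply_moves, never from a script. Its argument "motion" is a list of rows, each an object of numbers: "tx", "ty", "tz": the shift along the tool's x, y, z in cm; "turn": the turn about the tool's z in degrees; "jaw": the gripper's target within -1 to 1 (fully open at 1, half-way at 0, shut at -1). In form: [{"tx": .., "ty": .., "tz": .., "turn": .., "jaw": ..}, ...]. A call has 1 to 5 rows; each row is the pose to reach, as a shift and turn from the pose measured when the call began, along the tool's axes at that moment; what a row does not reach only later rows make up. A row lasts 1/12 s, in which the tool goes at most 41.7 mm and 7.16 degrees, less where a joint would pass 70% of its speed; a pose out of reach is approached as far as the arm can. A call with a gripper value outside its range is refused whole. The fingers move at their own pace and stop on an object; "squeeze" is the grip in N (left out, the last holds). Time passes only in rows, so rows that repeat a pose let the fingers close. It gives the time, the measured TCP pose, the force and the opening at its end, in the units of the state.
- telemetry.observe(): the state, without advancing time (a new reading comes with each control period).
- get_image(name): name is "scene" or "top" or "wrist"; returns (picture, depth): 400x640x3 uint8, red, green, blue; 400x640 float32, m along the optical axis (not along the pixel's ray), 0 where there is no reading.
- camera_params(name): a dict with "fx", "fy", "cx", "cy" (pixels), "D" ([k1, k2, p1, p2, k3] as OpenCV has them; the pictures are not rectified), "rvec" (rotation vector, rad) and "tvec" (3), from world to camera coordinates, as OpenCV has them. Camera axes: x right, y down, z forward; pixel columns grow to the right and rows downward; lengths in m; the calibration is good to about 2 mm. A picture is of the moment at which its call begins: read the wrist's pose just before it. camera_params takes no time and is no camera call; for the wrist camera it gives the pose at the moment of the call.
- close_job(): hands the job in, once; it reports no verdict.
The state is a dict: "time_s": time; "q": joint angles; "qvel": joint speeds; "joint_efforts": joint torques, N m; "position": TCP position; "tool_rot": TCP orientation; "ft_force": force on the tool from outside, world axes, zero at the start; "wrist_torque": the same for the moment, N m; "grip_width": finger opening in m.
Only numpy, scipy, OpenCV 4.12 (cv2) and the standard library are available. Lean on these libraries where they do the work, as an engineer would, in place of code of your own. Each camera call takes 0.05 s, during which the arm holds its last target. There are 200 camera calls.

## Working session

There is one attempt and no reset: what is moved stays moved. The work goes in short steps, Python scripts to look and compute and a tool call to move; the robot and the scene stay as the last step left them, time stands still between calls to the robot, and variables do not carry over. Pictures are saved under pics/ and viewed, about 8 in all and at most 12, crops included, and the job is handed in when it is done.

Besides the shell and the picture viewer there is one more tool, called after ">>>" as name(argument=value, ...), one argument or row to a line, values as JSON. apply_moves: Moves the arm, as the interface text tells. Its arguments: {"type":"object","properties":{"motion":{"type":"array"},"squeeze":{"type":"number"}},"required":["motion"]}

```bash
ls; mkdir -p pics; cat > h.py <<'E'
import numpy as np,cv2
from rig import telemetry,get_image,camera_params,close_job,env
def grab(n):
    p=camera_params(n); im,d=get_image(n); return p,im,d
def save(im,f): cv2.imwrite('pics/'+f,im[...,::-1])
def cloud(p,d):
    K=np.array([[p['fx'],0,p['cx']],[0,p['fy'],p['cy']],[0,0,1.]])
    h,w=d.shape; u,v=np.meshgrid(np.arange(w),np.arange(h))
    n=cv2.undistortPoints(np.stack([u,v],-1).reshape(-1,1,2).astype(np.float32),K,np.array(p['D'])).reshape(h,w,2)
    c=np.dstack([n*d[...,None],d]); R=cv2.Rodrigues(np.array(p['rvec'],float))[0]
    X=(c-np.array(p['tvec']).ravel())@R
    X[d<=0]=np.nan; return X
E
python3 - <<'E'
from h import *
for n in('top','scene'):
    p,im,d=grab(n); save(im,n+'0.png'); np.savez(n+'0.npz',im=im,d=d,X=cloud(p,d))
print(telemetry.observe())
E
```

```text
pics
{'time_s': 0.1, 'q': array([ 5.84239908e+01,  2.18382185e+01,  7.43783910e+01, -2.34785394e-03,
        8.38595565e+01, -1.23361729e+01]), 'qvel': array([ 0.06237332, -0.06815049, -0.08300208,  0.12556535,  0.07138312,
        0.01728459]), 'joint_efforts': array([ 4.00770485e-03, -4.49222124e+01, -2.31660980e+01, -1.08008987e-04,
        3.59634680e-03, -1.01135388e-06]), 'position': array([0.18112398, 0.51906594, 0.2477752 ]), 'tool_rot': array([[-9.44148862e-01,  3.29518572e-01, -6.61374529e-04],
       [ 3.29519145e-01,  9.44148188e-01, -1.15386653e-03],
       [ 2.44215113e-04, -1.30735734e-03, -9.99999116e-01]]), 'ft_force': array([ 0.1018954 ,  0.13427102, -1.0434347 ]), 'wrist_torque': array([ 0.01271826, -0.01152024, -0.03431486]), 'grip_width': 0.08542127032508236}
```

View pics/top0.png

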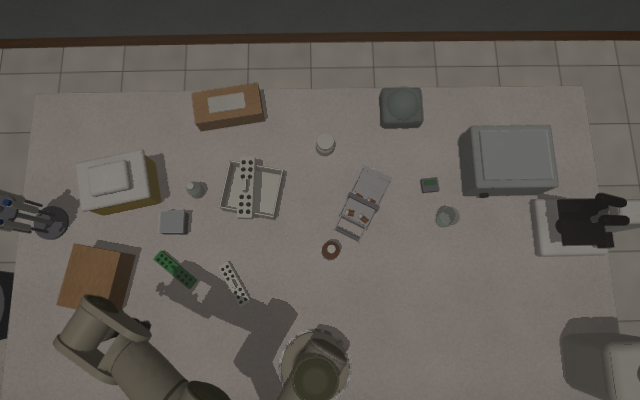

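View pics/scene0.png

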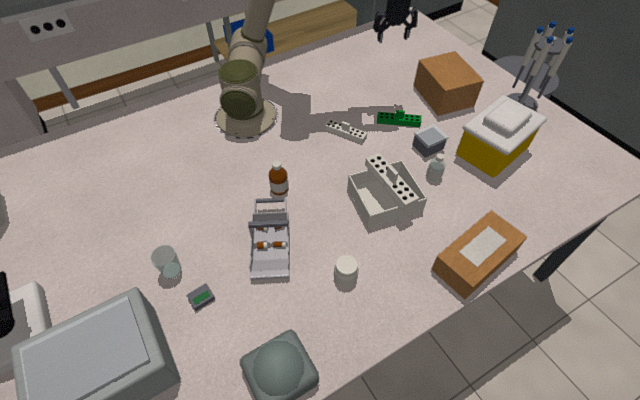

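Top view: tub around (253,190) with the white rack across it at (246,187). The tray is around (363,205), its pouring end towards the upper right and its grip at the lower left. The bottle is at (331,249), the jar at (325,145), the reagent at (195,188) and the tipbox at (173,222). The small white rack (235,283) and the green one are look-alikes. The scene view agrees with this.

```bash
python3 - <<'E'
from h import *
f=np.load('top0.npz'); X=f['X']; im=f['im']
for n,(u,v) in dict(benchpt=(310,220),jar=(325,142),bottle=(331,248),reag=(194,187),tipbox=(173,220),timer=(430,185),beaker=(446,215),rackend=(246,163)).items(): print(n,X[v,u].round(3))
Z=X[...,2]
def box(m,name):
    pts=X[m][:,:2].astype(np.float32); (c,s,a)=cv2.minAreaRect(pts*1000); print(name,len(pts),'c',np.round(c,1),'s',np.round(s,1),'a',round(a,1)); print(cv2.boxPoints((c,s,a)).round(0).tolist(), 'z',np.median(X[m][:,2]).round(4))
uu,vv=np.meshgrid(np.arange(640),np.arange(400))
T=(uu>212)&(uu<295)&(vv>150)&(vv<225)
box(T&(abs(Z-.07)<.008),'rim'); box(T&(Z>.09)&(Z<.115),'racktop'); box(T&(Z>.12),'plate')
Y=(uu>328)&(uu<395)&(vv>160)&(vv<242)
box(Y&(Z>.01),'tray all'); box(Y&(Z>.075)&(Z<.11),'bridge')
s=Y&(Z>.005)
for lo,hi in((.034,.056),(.02,.034),(.08,.1)):
    box(s&(Z>lo)&(Z<hi),f'tray {lo}')
c=cv2.resize(np.hstack([im[145:245,205:300],im[145:245,320:415]]),None,fx=4,fy=4,interpolation=cv2.INTER_CUBIC)
save(np.clip(c*1.5,0,255).astype(np.uint8),'crop1.png')
E
```

```text
benchpt [0.495 0.009 0.001]
jar [ 0.759 -0.049  0.077]
bottle [ 0.384 -0.058  0.126]
reag [0.604 0.403 0.079]
tipbox [0.494 0.474 0.066]
timer [ 0.609 -0.42   0.029]
beaker [ 0.504 -0.475  0.007]
rackend [0.679 0.222 0.105]
rim 368 c [593.4 211.1] s [191.  205.2] a 78.3
[[474.0, 138.0], [674.0, 97.0], [713.0, 284.0], [512.0, 325.0]] z 0.0702
racktop 852 c [597.2 223.2] s [ 51.  210.1] a 87.7
[[491.0, 202.0], [701.0, 193.0], [703.0, 244.0], [493.0, 253.0]] z 0.1038
plate 60 c [597.2 222.9] s [12.6 39.9] a 85.9
[[577.0, 218.0], [617.0, 215.0], [617.0, 228.0], [578.0, 231.0]] z 0.138
tray all 1216 c [ 546.5 -158.2] s [155.1 340.2] a 54.7
[[363.0, -123.0], [641.0, -320.0], [730.0, -193.0], [452.0, 3.0]] z 0.0289
bridge 176 c [ 471.1 -135.1] s [112.8 179.3] a 63.0
[[366.0, -145.0], [525.0, -226.0], [577.0, -126.0], [417.0, -44.0]] z 0.092
tray 0.034 309 c [ 548.  -176.1] s [111.4 260.9] a 62.2
[[407.0, -165.0], [637.0, -286.0], [689.0, -188.0], [459.0, -66.0]] z 0.0455
tray 0.02 435 c [ 574.5 -188.9] s [112.5 210.2] a 61.9
[[455.0, -189.0], [641.0, -288.0], [694.0, -189.0], [508.0, -90.0]] z 0.0263
tray 0.08 168 c [ 544.1 -172.4] s [112.7  15.7] a 62.5
[[511.0, -219.0], [525.0, -226.0], [577.0, -126.0], [563.0, -119.0]] z 0.0922
```

View pics/crop1.png

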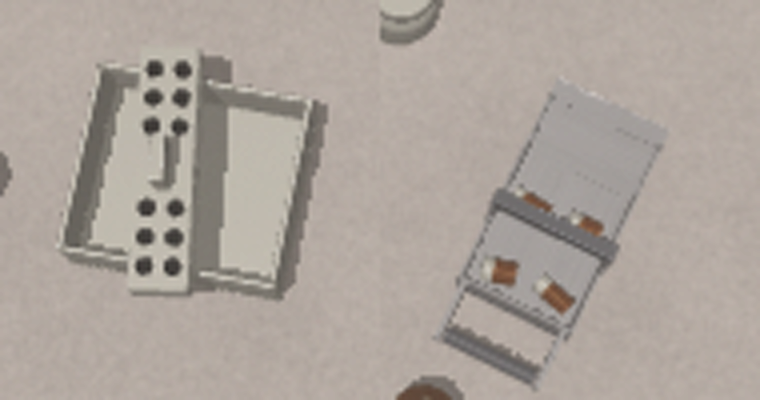

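The crop shows the tub's right wall running from (312,100) to (275,290), the bridge bar at (555,225), the round grip at (490,355), and all four vials inside the tray. Next I fit the tub walls without the rack pixels and work out the first moves.

```bash
cat >> h.py <<'E'
def rel(P,yaw=None,t=None):
    """rows for apply_moves: shift (cm, tool axes) and turn (deg about tool z) from measured pose to world P with tool-y yaw"""
    t=t or telemetry.observe(); R=np.array(t['tool_rot']); s=R.T@(np.array(P)-t['position'])*100
    w=0
    if yaw is not None:
        cur=np.degrees(np.arctan2(R[1,1],R[0,1])); w=-((yaw-cur+90)%180-90)
    return s.round(2),round(w,2)
E
python3 - <<'E'
from h import *
f=np.load('top0.npz'); X=f['X']; Z=X[...,2]; uu,vv=np.meshgrid(np.arange(640),np.arange(400))
m=(uu>212)&(uu<295)&(vv>150)&(vv<225)&(abs(Z-.07)<.006)
m&=~((X[...,1]>.185)&(X[...,1]<.26)); P=X[m][:,:2]*1000
for yaw in(-9,-10,-11,-12,-13):
    a=np.radians(yaw); e=np.array([[np.cos(a),np.sin(a)],[-np.sin(a),np.cos(a)]])
    Q=P@e.T; q=np.percentile(Q,[1,99],axis=0); r=Q[:,1]<q[0,1]+8
    print(yaw,q.round(1).tolist(),'ext',(q[1]-q[0]).round(1),'ctr',(e.T@q.mean(0)).round(1),'slope R',np.polyfit(Q[r,0],Q[r,1],1)[0].round(3))
t=telemetry.observe()
print(rel([.597,.223,.20],87.7,t), rel([.597,.223,.125],87.7,t))
E
```

```text
-9 [[472.4, 203.7], [646.6, 398.1]] ext [174.2 194.4] ctr [599.7 209.7] slope R -0.034
-10 [[468.3, 214.5], [640.0, 407.0]] ext [171.7 192.5] ctr [599.7 209.8] slope R -0.022
-11 [[463.8, 225.0], [633.9, 415.8]] ext [170.1 190.8] ctr [599.9 209.8] slope R -0.005
-12 [[457.4, 234.5], [628.1, 425.0]] ext [170.7 190.5] ctr [599.4 209.7] slope R 0.008
-13 [[450.2, 242.9], [623.1, 435.4]] ext [172.9 192.5] ctr [599.2 209.8] slope R 0.021
(array([-49.02, -14.24,   4.78]), np.float64(-16.94)) (array([-49.02, -14.23,  12.28]), np.float64(-16.94))
```

>>> apply_moves(
  motion=[
    {"tx": -49,"ty": -14.2,"tz": 3,"turn": -17,"jaw": 0.2},
    {"tx": -49,"ty": -14.2,"tz": 3,"turn": -17,"jaw": 0.2},
    {"tx": -49,"ty": -14.2,"tz": 3,"turn": -17,"jaw": 0.2},
    {"tx": -49,"ty": -14.2,"tz": 3,"turn": -17,"jaw": 0.2},
    {"tx": -49,"ty": -14.2,"tz": 3,"turn": -17,"jaw": 0.2},
  ],
)

```text
time_s: 0.52
position: [0.3451, 0.4023, 0.2361]
tool_rot: [[-0.999, 0.038, -0.001], [0.038, 0.999, -0.001], [0.001, -0.001, -1.0]]
ft_force: [0.7, 1.0, -0.5]
grip_width: 0.0509
```

```bash
python3 -c "
from h import *
t=telemetry.observe();print(t['time_s'],t['position'],t['grip_width'],rel([.597,.223,.2],87.7,t))"
```

```text
0.5167 [0.34514462 0.4022899  0.23605903] 0.05085036436299309 (array([-25.86, -16.95,   3.6 ]), np.float64(0.11))
```

>>> apply_moves(
  motion=[
    {"tx": -25.9,"ty": -17,"tz": 3,"jaw": 0.0},
    {"tx": -25.9,"ty": -17,"tz": 3.6,"jaw": 0.0},
    {"tx": -25.9,"ty": -17,"tz": 3.6,"jaw": 0.0},
    {"tx": -25.9,"ty": -17,"tz": 3.6,"jaw": 0.0},
    {"tx": -25.9,"ty": -17,"tz": 3.6,"jaw": 0.0},
  ],
)

```text
invalid input
```

```bash
python3 -c "
from h import *
t=telemetry.observe();print(t['time_s'],t['position'],t['grip_width'],rel([.597,.223,.2],87.7,t))"
```

```text
0.5167 [0.34514462 0.4022899  0.23605903] 0.05085036436299309 (array([-25.86, -16.95,   3.6 ]), np.float64(0.11))
```

The row lacked "turn", so I give every key from now on.

>>> apply_moves(
  motion=[
    {"tx": -25.9,"ty": -17,"tz": 3.6,"turn": 0,"jaw": 0.0},
    {"tx": -25.9,"ty": -17,"tz": 3.6,"turn": 0,"jaw": 0.0},
    {"tx": -25.9,"ty": -17,"tz": 3.6,"turn": 0,"jaw": 0.0},
    {"tx": -25.9,"ty": -17,"tz": 3.6,"turn": 0,"jaw": 0.0},
    {"tx": -25.9,"ty": -17,"tz": 3.6,"turn": 0,"jaw": 0.0},
  ],
)

```text
time_s: 0.93
position: [0.5137, 0.2817, 0.2117]
tool_rot: [[-0.999, 0.038, -0.002], [0.038, 0.999, -0.002], [0.002, -0.002, -1.0]]
ft_force: [-0.3, 0.7, 0.9]
grip_width: 0.0423
```

```bash
python3 -c "
from h import *
t=telemetry.observe();print(t['time_s'],t['position'],t['grip_width'],rel([.597,.223,.16],87.7,t))"
```

```text
0.9333 [0.51367936 0.28166836 0.21171033] 0.042342804933694696 (array([-8.56, -5.53,  5.16]), np.float64(0.1))
```

>>> apply_moves(
  motion=[
    {"tx": -8.6,"ty": -5.5,"tz": 3,"turn": 0,"jaw": 0.0},
    {"tx": -8.6,"ty": -5.5,"tz": 3,"turn": 0,"jaw": 0.0},
    {"tx": -8.6,"ty": -5.5,"tz": 3,"turn": 0,"jaw": 0.0},
    {"tx": -8.6,"ty": -5.5,"tz": 5.2,"turn": 0,"jaw": 0.0},
    {"tx": -8.6,"ty": -5.5,"tz": 5.2,"turn": 0,"jaw": 0.0},
  ],
)

```text
time_s: 1.35
position: [0.5967, 0.2218, 0.1551]
tool_rot: [[-0.999, 0.041, -0.009], [0.041, 0.999, -0.003], [0.009, -0.003, -1.0]]
ft_force: [-0.4, 0.9, -0.9]
grip_width: 0.0428
```

```bash
python3 -c "
from h import *
t=telemetry.observe();print(t['time_s'],t['position'],t['grip_width'],rel([.597,.223,.125],87.7,t))
p,im,d=grab('wrist');save(im,'w1.png')
X=cloud(p,d);Z=X[...,2];q=X[(Z>.128)&(Z<.145)&(abs(X[...,0]-.6)<.04)&(abs(X[...,1]-.22)<.03)];print(len(q))
if len(q): print(np.nanpercentile(q,[2,98],axis=0).round(4))"
```

```text
1.35 [0.59671881 0.22179919 0.15507927] 0.04275146171995321 (array([-0.05,  0.13,  3.01]), np.float64(-0.03))
2414
[[0.5766 0.2004 0.1309]
 [0.6154 0.2425 0.1438]]
```

>>> apply_moves(
  motion=[
    {"tx": 0,"ty": 0.1,"tz": 3.0,"turn": 0,"jaw": 0.0},
    {"tx": 0,"ty": 0.1,"tz": 3.0,"turn": 0,"jaw": -0.8},
    {"tx": 0,"ty": 0.1,"tz": 3.0,"turn": 0,"jaw": -1},
    {"tx": 0,"ty": 0.1,"tz": 3.0,"turn": 0,"jaw": -1},
    {"tx": 0,"ty": 0.1,"tz": 3.0,"turn": 0,"jaw": -1},
  ],
  squeeze=30,
)

```text
time_s: 1.82
position: [0.5967, 0.2242, 0.1292]
tool_rot: [[-0.999, 0.039, -0.005], [0.039, 0.999, -0.002], [0.005, -0.002, -1.0]]
ft_force: [-0.0, 0.1, -1.3]
grip_width: 0.0113
```

>>> apply_moves(
  motion=[
    {"tx": 0,"ty": 0,"tz": 0,"turn": 0,"jaw": -1},
    {"tx": 0,"ty": 0,"tz": -1,"turn": 0,"jaw": -1},
    {"tx": 0,"ty": 0,"tz": -3,"turn": 0,"jaw": -1},
    {"tx": 0,"ty": 0,"tz": -5,"turn": 0,"jaw": -1},
    {"tx": 0,"ty": 0,"tz": -5,"turn": 0,"jaw": -1},
  ],
)

```text
time_s: 2.23
position: [0.5984, 0.2247, 0.1846]
tool_rot: [[-0.999, 0.038, 0.003], [0.038, 0.999, -0.0], [-0.003, -0.0, -1.0]]
ft_force: [0.6, 0.0, -0.9]
grip_width: 0.0111
```

```bash
python3 -c "
from h import *
t=telemetry.observe();print(t['time_s'],t['position'],t['grip_width'],rel([.355,.09,.2],87.7,t),rel([.355,.09,.057],87.7,t))
f=np.load('top0.npz');X=f['X'];im=f['im']
m=(X[...,2]>.012)&(X[...,0]>.2)&(X[...,0]<.5)&(X[...,1]>-.02)&(X[...,1]<.3);q=X[m];print(np.nanpercentile(q,[0,5,95,100],axis=0).round(3))
"
```

```text
2.2333 [0.59842153 0.22470338 0.18460074] 0.011115827945139002 (array([ 23.8 , -14.4 ,  -1.62]), np.float64(0.1)) (array([ 23.85, -14.39,  12.68]), np.float64(0.1))
[[0.2   0.118 0.012]
 [0.215 0.217 0.021]
 [0.495 0.296 0.1  ]
 [0.5   0.3   0.111]]
```

>>> apply_moves(
  motion=[
    {"tx": 3,"ty": -2,"tz": -0.5,"turn": 0,"jaw": -1},
    {"tx": 7,"ty": -4.2,"tz": -0.5,"turn": 0,"jaw": -1},
    {"tx": 11,"ty": -6.7,"tz": -0.5,"turn": 0,"jaw": -1},
    {"tx": 14.5,"ty": -8.8,"tz": -0.5,"turn": 0,"jaw": -1},
    {"tx": 18,"ty": -11,"tz": -0.5,"turn": 0,"jaw": -1},
  ],
)

```text
time_s: 2.65
position: [0.4194, 0.1252, 0.189]
tool_rot: [[-0.999, 0.038, 0.004], [0.038, 0.999, -0.001], [-0.004, -0.0, -1.0]]
ft_force: [1.1, -1.0, -0.1]
grip_width: 0.0115
```

```bash
python3 -c "
from h import *
t=telemetry.observe();print(t['time_s'],t['position'],t['grip_width'],rel([.355,.09,.075],87.7,t))"
```

```text
2.65 [0.41940527 0.12522956 0.18903224] 0.011455458922685974 (array([ 6.35, -3.76, 11.38]), np.float64(0.12))
```

>>> apply_moves(
  motion=[
    {"tx": 4,"ty": -2.4,"tz": 0,"turn": 0,"jaw": -1},
    {"tx": 6.3,"ty": -3.8,"tz": 2,"turn": 0,"jaw": -1},
    {"tx": 6.3,"ty": -3.8,"tz": 5,"turn": 0,"jaw": -1},
    {"tx": 6.3,"ty": -3.8,"tz": 8,"turn": 0,"jaw": -1},
    {"tx": 6.3,"ty": -3.8,"tz": 10.5,"turn": 0,"jaw": -1},
  ],
)

```text
time_s: 3.07
position: [0.355, 0.0894, 0.0831]
tool_rot: [[-0.999, 0.039, 0.006], [0.039, 0.999, -0.001], [-0.006, -0.0, -1.0]]
ft_force: [1.3, -0.6, -2.2]
grip_width: 0.0114
```

>>> apply_moves(
  motion=[
    {"tx": 0,"ty": 0,"tz": 0.5,"turn": 0,"jaw": -1},
    {"tx": 0,"ty": 0,"tz": 0.7,"turn": 0,"jaw": -1},
    {"tx": 0,"ty": 0,"tz": 0.7,"turn": 0,"jaw": -1},
    {"tx": 0,"ty": 0,"tz": 0.7,"turn": 0,"jaw": -1},
  ],
)

```text
time_s: 3.4
position: [0.3558, 0.0894, 0.0772]
tool_rot: [[-0.999, 0.039, 0.008], [0.039, 0.999, -0.001], [-0.008, -0.001, -1.0]]
ft_force: [0.5, -0.2, -1.0]
grip_width: 0.0115
```

```bash
python3 -c "
from h import *
t=telemetry.observe();print(t['time_s'],t['position'],t['grip_width'],t['ft_force'],rel([.355,.09,.06],87.7,t))
p,im,d=grab('scene');X=cloud(p,d);m=(abs(X[...,0]-.36)<.15)&(abs(X[...,1]-.09)<.06)&(X[...,2]>.015)&(X[...,2]<.05)
print(np.nanpercentile(X[m],[2,50,95],axis=0).round(4))"
```

```text
3.4 [0.35578835 0.08937997 0.07717533] 0.011453286772083604 [ 0.51436659 -0.16256154 -0.98304466] (array([0.09, 0.06, 1.72]), np.float64(0.09))
[[0.255  0.0585 0.0189]
 [0.4009 0.0679 0.0278]
 [0.4986 0.1286 0.0495]]
```

>>> apply_moves(
  motion=[
    {"tx": 0,"ty": 0,"tz": 1.0,"turn": 0,"jaw": -1},
    {"tx": 0,"ty": 0,"tz": 1.5,"turn": 0,"jaw": -1},
    {"tx": 0,"ty": 0,"tz": 1.7,"turn": 0,"jaw": -1},
    {"tx": 0,"ty": 0,"tz": 1.8,"turn": 0,"jaw": -1},
    {"tx": 0,"ty": 0,"tz": 1.8,"turn": 0,"jaw": -1},
  ],
)

```text
time_s: 3.87
position: [0.3563, 0.0893, 0.0595]
tool_rot: [[-0.999, 0.038, 0.009], [0.038, 0.999, -0.001], [-0.009, -0.001, -1.0]]
ft_force: [0.9, -1.0, 1.7]
grip_width: 0.0118
```

>>> apply_moves(
  motion=[
    {"tx": 0,"ty": 0,"tz": 0.1,"turn": 0,"jaw": -1},
    {"tx": 0,"ty": 0,"tz": 0.2,"turn": 0,"jaw": -1},
    {"tx": 0,"ty": 0,"tz": 0.2,"turn": 0,"jaw": -1},
  ],
)

```text
time_s: 4.12
position: [0.3569, 0.0892, 0.0583]
tool_rot: [[-0.999, 0.038, 0.011], [0.038, 0.999, -0.001], [-0.011, -0.001, -1.0]]
ft_force: [-1.4, -2.3, 15.2]
grip_width: 0.0114
```

Contact with the bench, 15 N upwards. Now I release and rise.

>>> apply_moves(
  motion=[
    {"tx": 0,"ty": 0,"tz": -0.1,"turn": 0,"jaw": -0.5},
    {"tx": 0,"ty": 0,"tz": -0.1,"turn": 0,"jaw": -0.3},
    {"tx": 0,"ty": 0,"tz": -0.1,"turn": 0,"jaw": -0.2},
    {"tx": 0,"ty": 0,"tz": -3,"turn": 0,"jaw": -0.2},
    {"tx": 0,"ty": 0,"tz": -7,"turn": 0,"jaw": -0.2},
  ],
)

```text
time_s: 4.53
position: [0.3546, 0.0893, 0.1273]
tool_rot: [[-0.999, 0.038, 0.004], [0.038, 0.999, -0.001], [-0.004, -0.001, -1.0]]
ft_force: [1.4, -0.6, 0.8]
grip_width: 0.0341
```

>>> apply_moves(
  motion=[
    {"tx": 0,"ty": 0,"tz": -4,"turn": 0,"jaw": -0.2},
    {"tx": 0,"ty": 0,"tz": -7,"turn": 0,"jaw": -0.2},
    {"tx": 0,"ty": 0,"tz": -9,"turn": 0,"jaw": -0.2},
    {"tx": 0,"ty": 0,"tz": -9,"turn": 0,"jaw": -0.2},
  ],
)

```text
time_s: 4.87
position: [0.3556, 0.0894, 0.2207]
tool_rot: [[-0.999, 0.038, 0.011], [0.038, 0.999, -0.001], [-0.011, -0.001, -1.0]]
ft_force: [0.4, -0.1, 0.0]
grip_width: 0.0338
```

```bash
python3 -c "
from h import *
t=telemetry.observe();print(t['time_s'],t['position'],t['grip_width'],t['ft_force'],t['q'].round(1),rel([.544,-.172,.2],-27.7,t))
p,im,d=grab('scene');save(im,'s2.png');X=cloud(p,d);m=(abs(X[...,0]-.36)<.15)&(abs(X[...,1]-.09)<.05)&(X[...,2]>.028)&(X[...,2]<.04)
q=X[m];A=np.c_[q[:,:2],np.ones(len(q))];print(len(q),np.nanpercentile(q,[2,50,98],axis=0).round(4),np.linalg.lstsq(A,q[:,2],rcond=None)[0])"
```

```text
4.8667 [0.35556106 0.08940799 0.22066341] 0.03377194452711852 [ 0.42089883 -0.12438347  0.04186944] [ -4.6   4.4 103.2  -0.   71.7 -92.4] (array([-19.81, -25.4 ,   2.3 ]), np.float64(-64.49))
624 [[0.2567 0.06   0.0287]
 [0.3772 0.0826 0.0332]
 [0.4623 0.113  0.0377]] [-0.001524   -0.00295258  0.03392367]
```

>>> apply_moves(
  motion=[
    {"tx": -4,"ty": -5,"tz": 0,"turn": 7,"jaw": -0.1},
    {"tx": -8,"ty": -10,"tz": 0,"turn": 14,"jaw": -0.1},
    {"tx": -12,"ty": -15,"tz": 0,"turn": 21,"jaw": -0.1},
    {"tx": -15,"ty": -19,"tz": 0,"turn": 28,"jaw": -0.1},
    {"tx": -18,"ty": -23,"tz": 0,"turn": 35,"jaw": -0.1},
  ],
)

```text
time_s: 5.33
position: [0.4776, -0.0804, 0.2179]
tool_rot: [[-0.793, 0.61, 0.005], [0.61, 0.793, 0.0], [-0.004, 0.003, -1.0]]
ft_force: [0.0, 0.6, 1.6]
grip_width: 0.0388
```

>>> apply_moves(
  motion=[
    {"tx": 0,"ty": 0,"tz": 0,"turn": 7,"jaw": -0.1},
    {"tx": 0,"ty": 0,"tz": 0,"turn": 14,"jaw": -0.1},
    {"tx": 0,"ty": 0,"tz": 0,"turn": 21,"jaw": -0.1},
    {"tx": 0,"ty": 0,"tz": 0,"turn": 28,"jaw": -0.1},
    {"tx": 0,"ty": 0,"tz": 0,"turn": 35,"jaw": -0.1},
  ],
)

```text
time_s: 5.75
position: [0.4771, -0.0803, 0.216]
tool_rot: [[-0.294, 0.956, 0.002], [0.956, 0.294, 0.002], [0.001, 0.002, -1.0]]
ft_force: [-0.2, 0.1, -0.1]
grip_width: 0.0386
```

```bash
python3 -c "
from h import *
t=telemetry.observe();print(t['time_s'],t['position'],t['grip_width'],t['q'].round(1),rel([.544,-.172,.2],-27.7,t))"
```

```text
5.75 [ 0.4771269  -0.08034789  0.21601133] 0.03859358071219515 [-23.7  16.8  87.7   0.1  75.4 -40.8] (array([-10.73,   3.7 ,   1.6 ]), np.float64(44.77))
```

>>> apply_moves(
  motion=[
    {"tx": -3.5,"ty": 1.2,"tz": 0,"turn": 7,"jaw": -0.1},
    {"tx": -7,"ty": 2.4,"tz": 0.5,"turn": 14,"jaw": -0.1},
    {"tx": -10.7,"ty": 3.7,"tz": 1,"turn": 21,"jaw": -0.1},
    {"tx": -10.7,"ty": 3.7,"tz": 1,"turn": 28,"jaw": -0.1},
    {"tx": -10.7,"ty": 3.7,"tz": 1,"turn": 35,"jaw": -0.1},
  ],
)

```text
time_s: 6.17
position: [0.544, -0.1732, 0.2028]
tool_rot: [[0.315, 0.949, -0.002], [0.949, -0.315, 0.004], [0.003, -0.003, -1.0]]
ft_force: [0.4, 0.2, 0.2]
grip_width: 0.0386
```

>>> apply_moves(
  motion=[
    {"tx": 0,"ty": 0,"tz": 2,"turn": 7,"jaw": -0.1},
    {"tx": 0,"ty": 0,"tz": 4,"turn": 9.8,"jaw": -0.1},
    {"tx": 0,"ty": 0,"tz": 6,"turn": 9.8,"jaw": -0.1},
    {"tx": 0,"ty": 0,"tz": 6,"turn": 9.8,"jaw": -0.1},
  ],
)

```text
time_s: 6.5
position: [0.5418, -0.1718, 0.1375]
tool_rot: [[0.473, 0.881, -0.011], [0.881, -0.472, 0.009], [0.003, -0.014, -1.0]]
ft_force: [-1.2, -0.1, -0.3]
grip_width: 0.039
```

```bash
python3 -c "
from h import *
t=telemetry.observe();print(t['time_s'],t['position'],t['grip_width'],t['q'].round(1),rel([.544,-.172,.089],-27.7,t))
p,im,d=grab('wrist');save(im,'w2.png')
X=cloud(p,d);Z=X[...,2];q=X[(Z>.082)&(Z<.1)&(np.hypot(X[...,0]-.544,X[...,1]+.172)<.075)];print(len(q))
c,s,a=cv2.minAreaRect((q[:,:2]*1000).astype(np.float32));print(c,s,a,np.median(q[:,2]))"
```

```text
6.5 [ 0.54179157 -0.17184823  0.13748688] 0.038987003530407974 [-29.6  29.7  80.6   0.1  70.4  -1.4] (array([0.08, 0.27, 4.85]), np.float64(-0.5))
5249
(543.1715698242188, -173.00848388671875) (114.22401428222656, 14.009194374084473) 62.09217834472656 0.09374070265874171
```

View pics/w2.png

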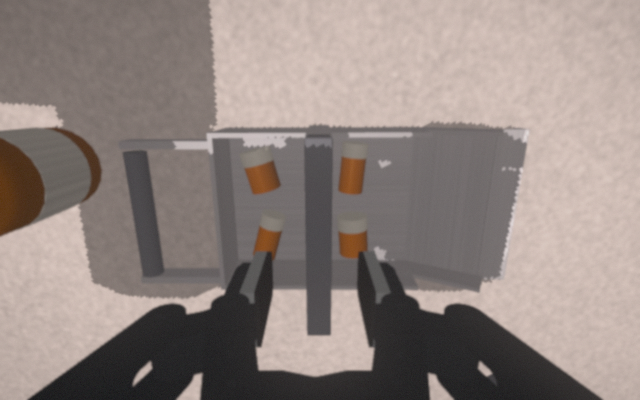

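The wrist view shows the bar at column 318 midway between the open fingers, with all four vials in the tray. The measured bar centre is (543,-173) mm, so I go down and grip.

>>> apply_moves(
  motion=[
    {"tx": 0,"ty": 0.2,"tz": 2.5,"turn": 0,"jaw": -0.1},
    {"tx": 0,"ty": 0.2,"tz": 5,"turn": 0,"jaw": -0.1},
    {"tx": 0,"ty": 0.2,"tz": 5.2,"turn": 0,"jaw": -0.1},
    {"tx": 0,"ty": 0.2,"tz": 5.2,"turn": 0,"jaw": -0.4},
    {"tx": 0,"ty": 0.2,"tz": 5.2,"turn": 0,"jaw": -1},
  ],
  squeeze=60,
)

```text
time_s: 6.97
position: [0.5446, -0.1731, 0.0894]
tool_rot: [[0.472, 0.882, -0.007], [0.882, -0.472, 0.006], [0.003, -0.009, -1.0]]
ft_force: [-2.8, 2.1, 0.0]
grip_width: 0.0155
```

>>> apply_moves(
  motion=[
    {"tx": 0,"ty": 0,"tz": 0,"turn": 0,"jaw": -1},
    {"tx": 0,"ty": 0,"tz": 0,"turn": 0,"jaw": -1},
    {"tx": 0,"ty": 0,"tz": -1,"turn": 0,"jaw": -1},
    {"tx": 0,"ty": 0,"tz": -2,"turn": 0,"jaw": -1},
    {"tx": 0,"ty": 0,"tz": -3,"turn": 0,"jaw": -1},
  ],
)

```text
time_s: 7.38
position: [0.545, -0.1734, 0.121]
tool_rot: [[0.472, 0.882, -0.006], [0.882, -0.472, 0.006], [0.003, -0.008, -1.0]]
ft_force: [-0.6, -0.4, -2.7]
grip_width: 0.013
```

>>> apply_moves(
  motion=[
    {"tx": 0,"ty": 0,"tz": -2,"turn": 0,"jaw": -1},
    {"tx": 0,"ty": 0,"tz": -4.5,"turn": -2,"jaw": -1},
    {"tx": 0,"ty": 0,"tz": -7,"turn": -5,"jaw": -1},
    {"tx": 0,"ty": 0,"tz": -9.5,"turn": -9,"jaw": -1},
    {"tx": 0,"ty": 0,"tz": -11.5,"turn": -13,"jaw": -1},
  ],
)

```text
time_s: 7.8
position: [0.5457, -0.1741, 0.2394]
tool_rot: [[0.258, 0.966, -0.003], [0.966, -0.258, 0.004], [0.003, -0.004, -1.0]]
ft_force: [-0.3, 0.3, -3.3]
grip_width: 0.0127
```

```bash
python3 -c "
from h import *
t=telemetry.observe();print(t['time_s'],t['position'],t['tool_rot'].round(3),t['grip_width'],t['ft_force'],t['wrist_torque'],rel([.55,-.03,.235],None,t))
R=t['tool_rot'];print(np.degrees(np.arctan2(R[1,1],R[0,1])))
p,im,d=grab('scene');save(im,'s3.png')"
```

```text
7.8 [ 0.54571029 -0.17409346  0.23942032] [[ 0.258  0.966 -0.003]
 [ 0.966 -0.258  0.004]
 [ 0.003 -0.004 -1.   ]] 0.012699093575276396 [-0.31613315  0.27402812 -3.307172  ] [-0.04427233 -0.06182571  0.00322407] (array([14.03, -3.3 ,  0.5 ]), 0)
-14.958926365245606
```

View pics/s3.png

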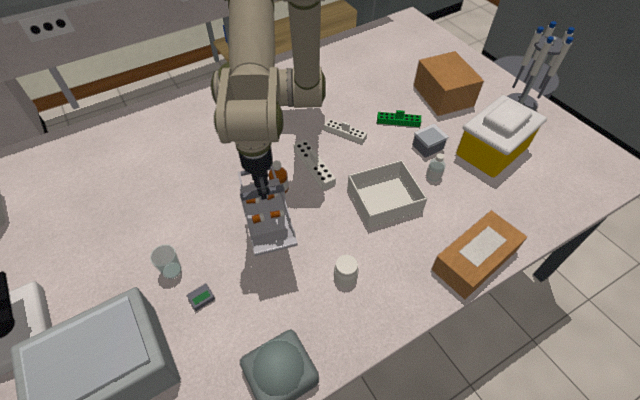

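The scene shows the tray held level at (265,215) with its vials, the tub empty at (386,195), and the rack flat on the bench at (315,165).

>>> apply_moves(
  motion=[
    {"tx": 1.4,"ty": -0.3,"tz": 0,"turn": -6,"jaw": -1},
    {"tx": 3,"ty": -0.7,"tz": 0,"turn": -12,"jaw": -1},
    {"tx": 4.6,"ty": -1.1,"tz": 0,"turn": -18,"jaw": -1},
    {"tx": 6.2,"ty": -1.5,"tz": 0,"turn": -24,"jaw": -1},
    {"tx": 7.8,"ty": -1.8,"tz": 0,"turn": -30,"jaw": -1},
  ],
)

```text
time_s: 8.27
position: [0.5487, -0.0938, 0.2433]
tool_rot: [[-0.267, 0.964, 0.003], [0.964, 0.267, 0.001], [0.0, 0.003, -1.0]]
ft_force: [0.5, 0.3, -2.8]
grip_width: 0.0126
```

```bash
python3 -c "
from h import *
t=telemetry.observe();R=t['tool_rot'];print(t['time_s'],t['position'],np.degrees(np.arctan2(R[1,1],R[0,1])),rel([.55,-.03,.235],None,t))"
```

```text
8.2667 [ 0.548747   -0.09376464  0.24332918] 15.473599574888581 (array([6.11, 1.82, 0.84]), 0)
```

>>> apply_moves(
  motion=[
    {"tx": 1.3,"ty": 0.4,"tz": 0,"turn": -6,"jaw": -1},
    {"tx": 2.6,"ty": 0.8,"tz": 0,"turn": -12,"jaw": -1},
    {"tx": 4,"ty": 1.2,"tz": 0,"turn": -18,"jaw": -1},
    {"tx": 5.2,"ty": 1.6,"tz": 0,"turn": -24,"jaw": -1},
    {"tx": 6.1,"ty": 1.8,"tz": 0,"turn": -31,"jaw": -1},
  ],
)

```text
time_s: 8.68
position: [0.5496, -0.029, 0.2435]
tool_rot: [[-0.728, 0.686, 0.003], [0.686, 0.728, 0.001], [-0.001, 0.003, -1.0]]
ft_force: [0.1, 0.3, -4.1]
grip_width: 0.0126
```

>>> apply_moves(
  motion=[
    {"tx": 0,"ty": 0,"tz": 0,"turn": -6,"jaw": -1},
    {"tx": 0,"ty": 0,"tz": 0,"turn": -12,"jaw": -1},
    {"tx": 0,"ty": 0,"tz": 0,"turn": -18,"jaw": -1},
    {"tx": 0,"ty": 0,"tz": 0,"turn": -24,"jaw": -1},
    {"tx": 0,"ty": 0,"tz": 0,"turn": -29,"jaw": -1},
  ],
)

```text
time_s: 9.1
position: [0.5493, -0.0289, 0.2436]
tool_rot: [[-0.97, 0.243, 0.003], [0.243, 0.97, 0.001], [-0.002, 0.002, -1.0]]
ft_force: [0.5, -0.1, -2.5]
grip_width: 0.0127
```

```bash
python3 -c "
from h import *
t=telemetry.observe();R=t['tool_rot'];print(t['time_s'],t['position'],R.round(3),np.degrees(np.arctan2(R[1,1],R[0,1])),t['grip_width'],rel([.556,-.006,.175],78.6,t))
p,im,d=grab('scene');np.savez('s4.npz',im=im,d=d,X=cloud(p,d));save(im,'s4.png')
p,im,d=grab('top');np.savez('t4.npz',im=im,d=d,X=cloud(p,d));X=cloud(p,d);Z=X[...,2]
m=(Z>.145)&(Z<.21)&(X[...,0]>.47)&(X[...,0]<.66)&(X[...,1]>-.25)&(X[...,1]<.2)
q=X[m][:,:2];print(cv2.minAreaRect((q*1000).astype(np.float32)),np.percentile(X[m][:,2],[5,50,95]))
m2=m&(X[...,1]>.06);q=X[m2];print(np.percentile(q,[1,50,99],axis=0).round(4))
"
```

```text
9.1 [ 0.54929607 -0.02888364  0.24364995] [[-0.97   0.243  0.003]
 [ 0.243  0.97   0.001]
 [-0.002  0.002 -1.   ]] 75.91166079292125 0.01272197004312764 (array([-0.08,  2.37,  6.87]), np.float64(-2.69))
((552.1907348632812, -22.683761596679688), (263.8020935058594, 110.99376678466797), 75.93709564208984) [0.15588438 0.18304338 0.20287146]
[[0.5234 0.0629 0.1718]
 [0.579  0.0855 0.1828]
 [0.6335 0.1134 0.2011]]
```

>>> apply_moves(
  motion=[
    {"tx": 0,"ty": 0.6,"tz": 0,"turn": -1,"jaw": -1},
    {"tx": 0,"ty": 1.4,"tz": 1.5,"turn": -2,"jaw": -1},
    {"tx": 0,"ty": 2.3,"tz": 3.5,"turn": -2.7,"jaw": -1},
    {"tx": 0,"ty": 2.3,"tz": 5.5,"turn": -2.7,"jaw": -1},
    {"tx": 0,"ty": 2.3,"tz": 7.5,"turn": -2.7,"jaw": -1},
  ],
)

```text
time_s: 9.62
position: [0.5552, -0.0056, 0.168]
tool_rot: [[-0.979, 0.203, 0.003], [0.203, 0.979, 0.001], [-0.003, 0.002, -1.0]]
ft_force: [-0.1, -1.2, -2.9]
grip_width: 0.0126
```

>>> apply_moves(
  motion=[
    {"tx": 0,"ty": 0,"tz": 0.2,"turn": 0,"jaw": -1},
    {"tx": 0,"ty": 0,"tz": 0.2,"turn": 0,"jaw": -1},
  ],
)

```text
time_s: 9.78
position: [0.5549, -0.0051, 0.1654]
tool_rot: [[-0.979, 0.205, 0.001], [0.205, 0.979, 0.002], [-0.001, 0.002, -1.0]]
ft_force: [-0.4, -0.8, -2.7]
grip_width: 0.0126
```

```bash
python3 -c "
from h import *
t=telemetry.observe();R=t['tool_rot'];print(t['time_s'],t['position'],R.round(3),np.degrees(np.arctan2(R[1,1],R[0,1])),rel([.555,-.006,.1315],78.6,t))
a=np.radians(-11.4);e=np.array([[np.cos(a),np.sin(a)],[-np.sin(a),np.cos(a)]])
p,im,d=grab('top');X=cloud(p,d);Z=X[...,2];T=(X[...,:2]-[.5996,.2098])@e.T*1000
m=(Z>.085)&(Z<.13)&(abs(T[...,0])<70)&(T[...,1]>-140)&(T[...,1]<-50)
print('tray front tub frame',np.percentile(T[m],[1,50,99],axis=0).round(1),np.percentile(Z[m],[5,50,95]))
for k in(-60,-40,-20,0,20,40,):
  s=m&(abs(T[...,0]-k)<8);print(k,T[s][:,1].max().round(1))
save(cv2.resize(im[150:250,220:380],None,fx=4,fy=4),'t5.png')
"
```

```text
9.7833 [ 0.55489715 -0.00513578  0.16535601] [[-0.979  0.205  0.001]
 [ 0.205  0.979  0.002]
 [-0.001  0.002 -1.   ]] 78.19063309136024 (array([-0.03, -0.09,  3.39]), np.float64(-0.41))
tray front tub frame [[ -52.7 -117.1]
 [   2.8 -100. ]
 [  55.   -81.1]] [0.09661765 0.10450405 0.11227712]
-60 -81.4
-40 -80.9
-20 -81.1
0 -80.7
20 -81.0
40 -82.7
```

View pics/t5.png

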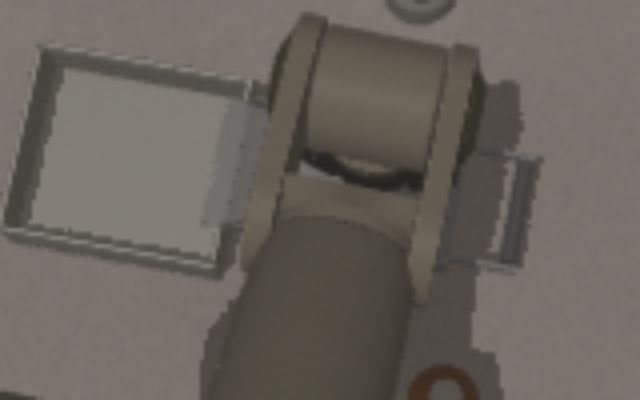

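The crop shows the lip just past the tub's right wall at (225,150). The numbers put the toe 6 mm inside the wall and the channel centred on it, so I lower slowly.

>>> apply_moves(
  motion=[
    {"tx": 0,"ty": 0,"tz": 1,"turn": -0.4,"jaw": -1},
    {"tx": 0,"ty": 0,"tz": 2,"turn": -0.4,"jaw": -1},
    {"tx": 0,"ty": 0,"tz": 2.6,"turn": -0.4,"jaw": -1},
    {"tx": 0,"ty": 0,"tz": 3,"turn": -0.4,"jaw": -1},
    {"tx": 0,"ty": 0,"tz": 3.2,"turn": -0.4,"jaw": -1},
  ],
)

```text
time_s: 10.25
position: [0.5554, -0.0054, 0.1338]
tool_rot: [[-0.98, 0.198, 0.003], [0.198, 0.98, 0.002], [-0.002, 0.002, -1.0]]
ft_force: [-0.5, 0.2, -3.8]
grip_width: 0.0128
```

>>> apply_moves(
  motion=[
    {"tx": 0,"ty": 0,"tz": 0.1,"turn": 0,"jaw": -1},
    {"tx": 0,"ty": 0,"tz": 0.3,"turn": 0,"jaw": -1},
    {"tx": 0,"ty": 0,"tz": 0.3,"turn": 0,"jaw": -1},
    {"tx": 0,"ty": 0,"tz": 0.3,"turn": 0,"jaw": -1},
  ],
  squeeze=20,
)

```text
time_s: 10.58
position: [0.5557, -0.0054, 0.1313]
tool_rot: [[-0.98, 0.198, 0.004], [0.198, 0.98, 0.002], [-0.003, 0.002, -1.0]]
ft_force: [-0.4, -0.7, 0.8]
grip_width: 0.0128
```

>>> apply_moves(
  motion=[
    {"tx": 0,"ty": -0.1,"tz": 0.2,"turn": 0,"jaw": -1},
    {"tx": 0,"ty": -0.2,"tz": 0.4,"turn": 0,"jaw": -1},
    {"tx": 0,"ty": -0.3,"tz": 0.6,"turn": 0,"jaw": -1},
    {"tx": 0,"ty": -0.4,"tz": 0.8,"turn": 0,"jaw": -1},
    {"tx": 0,"ty": -0.5,"tz": 1.0,"turn": 0,"jaw": -1},
  ],
)

```text
time_s: 11.0
position: [0.5551, -0.0099, 0.1215]
tool_rot: [[-0.98, 0.198, 0.005], [0.198, 0.98, 0.003], [-0.004, 0.004, -1.0]]
ft_force: [0.1, 4.0, 4.9]
grip_width: 0.0129
```

```bash
cat >> h.py <<'E'
a=np.radians(-11.4);e=np.array([[np.cos(a),np.sin(a)],[-np.sin(a),np.cos(a)]])
def tub(X): return np.dstack([(X[...,:2]-[.5996,.2098])@e.T*1000,X[...,2]*1000])
E
python3 - <<'E'
from h import *
t=telemetry.observe();print(t['wrist_torque'],t['ft_force'])
for n in('top','scene'):
    p,im,d=grab(n);T=tub(cloud(p,d))
    for lo,hi in((-395,-340),(-90,-80),(-100,-90),(-310,-300)):
        m=(abs(T[...,0])<57)&(T[...,1]>lo)&(T[...,1]<hi)&(T[...,2]>20);
        if m.sum()>5: print(n,lo,hi,m.sum(),np.percentile(T[m],[3,50,97],axis=0).round(1).tolist())
E
```

```text
[ 1.87551502 -0.29662808  0.04311124] [0.11802401 3.9956348  4.93482711]
top -395 -340 36 [[-46.2, -344.6, 55.6], [4.7, -342.1, 68.7], [52.1, -340.4, 75.4]]
top -90 -80 83 [[-50.6, -89.6, 69.4], [0.3, -85.6, 74.3], [51.7, -81.5, 80.2]]
top -100 -90 99 [[-54.3, -99.8, 45.5], [-0.9, -94.9, 73.6], [54.4, -90.4, 79.3]]
top -310 -300 14 [[-47.7, -309.3, 59.2], [1.7, -305.2, 70.9], [50.9, -301.4, 75.4]]
scene -395 -340 91 [[-45.8, -347.6, 56.3], [8.0, -343.9, 67.6], [51.7, -340.1, 73.9]]
scene -90 -80 58 [[-51.0, -89.7, 65.1], [7.2, -87.4, 73.6], [54.8, -83.7, 77.0]]
scene -100 -90 124 [[-49.0, -99.6, 25.1], [17.4, -96.1, 72.7], [54.9, -90.2, 77.1]]
scene -310 -300 26 [[-48.5, -309.9, 56.6], [47.9, -304.7, 67.4], [52.9, -300.3, 72.5]]
```

The rear has dropped about 18 mm, so the tray is tilting within the grip as planned. I continue.

>>> apply_moves(
  motion=[
    {"tx": 0,"ty": -0.1,"tz": 0.2,"turn": 0,"jaw": -1},
    {"tx": 0,"ty": -0.15,"tz": 0.4,"turn": 0,"jaw": -1},
    {"tx": 0,"ty": -0.25,"tz": 0.6,"turn": 0,"jaw": -1},
    {"tx": 0,"ty": -0.3,"tz": 0.8,"turn": 0,"jaw": -1},
    {"tx": 0,"ty": -0.35,"tz": 1.0,"turn": 0,"jaw": -1},
  ],
)

```text
time_s: 11.52
position: [0.5548, -0.0135, 0.1117]
tool_rot: [[-0.98, 0.198, 0.006], [0.198, 0.98, 0.003], [-0.005, 0.004, -1.0]]
ft_force: [-0.3, 2.5, 5.9]
grip_width: 0.0126
```

>>> apply_moves(
  motion=[
    {"tx": 0,"ty": -0.1,"tz": 0.2,"turn": 0,"jaw": -1},
    {"tx": 0,"ty": -0.15,"tz": 0.4,"turn": 0,"jaw": -1},
    {"tx": 0,"ty": -0.25,"tz": 0.6,"turn": 0,"jaw": -1},
    {"tx": 0,"ty": -0.3,"tz": 0.8,"turn": 0,"jaw": -1},
  ],
)

```text
time_s: 11.85
position: [0.5548, -0.0161, 0.1045]
tool_rot: [[-0.98, 0.199, 0.008], [0.199, 0.98, 0.004], [-0.007, 0.005, -1.0]]
ft_force: [-0.6, 4.0, 12.2]
grip_width: 0.013
```

```bash
python3 - <<'E'
from h import *
t=telemetry.observe();print(t['position'],t['wrist_torque'],t['ft_force'],t['grip_width'])
for n in('top','scene'):
    p,im,d=grab(n);T=tub(cloud(p,d)); save(im,n+'6.png')
    for lo,hi in((-395,-340),(-90,-80),(-315,-305)):
        m=(abs(T[...,0])<57)&(T[...,1]>lo)&(T[...,1]<hi)&(T[...,2]>20);
        if m.sum()>5: print(n,lo,hi,m.sum(),np.percentile(T[m],[3,50,97],axis=0).round(1).tolist())
E
```

```text
[ 0.55482666 -0.01611109  0.10450908] [ 2.70600681 -0.29280356  0.22121123] [-0.63241998  3.9993189  12.19563398] 0.0129641589865038
top -395 -340 26 [[-42.5, -344.0, 32.7], [2.5, -341.7, 36.6], [50.0, -340.2, 42.0]]
top -90 -80 72 [[-50.2, -89.5, 66.0], [1.9, -85.9, 74.5], [51.0, -81.3, 81.3]]
top -315 -305 12 [[-46.8, -314.6, 33.8], [-42.5, -310.7, 40.0], [53.6, -305.8, 47.0]]
scene -395 -340 67 [[-46.4, -346.0, 26.3], [2.8, -343.2, 38.3], [51.6, -340.5, 43.2]]
scene -90 -80 42 [[-49.5, -89.8, 69.3], [4.1, -87.8, 74.8], [54.3, -86.0, 77.3]]
scene -315 -305 28 [[-46.2, -314.8, 27.3], [3.9, -310.3, 40.4], [53.1, -305.9, 47.7]]
```

Rear grip top now at about 42 mm, as expected for a 12–13° lean, and the force shows the rear edge touching. I release the bridge and rise.

>>> apply_moves(
  motion=[
    {"tx": 0,"ty": 0,"tz": 0,"turn": 0,"jaw": -0.75},
    {"tx": 0,"ty": 0,"tz": 0,"turn": 0,"jaw": -0.5},
    {"tx": 0,"ty": 0,"tz": 0,"turn": 0,"jaw": -0.3},
    {"tx": 0,"ty": 0,"tz": 0,"turn": 0,"jaw": -0.2},
    {"tx": 0,"ty": 0,"tz": -1,"turn": 0,"jaw": -0.2},
  ],
)

```text
time_s: 12.37
position: [0.5537, -0.0162, 0.1129]
tool_rot: [[-0.98, 0.199, 0.004], [0.199, 0.98, 0.004], [-0.003, 0.005, -1.0]]
ft_force: [-1.1, -0.3, 0.0]
grip_width: 0.0339
```

>>> apply_moves(
  motion=[
    {"tx": 0,"ty": 0,"tz": -2,"turn": 0,"jaw": -0.2},
    {"tx": 0,"ty": 0,"tz": -5,"turn": 0,"jaw": -0.2},
    {"tx": 0,"ty": 0,"tz": -8,"turn": 0,"jaw": -0.2},
    {"tx": 0,"ty": -3,"tz": -9,"turn": 0,"jaw": -0.2},
    {"tx": 0,"ty": -6,"tz": -9,"turn": 0,"jaw": -0.2},
  ],
)

```text
time_s: 12.78
position: [0.5423, -0.0757, 0.2063]
tool_rot: [[-0.981, 0.196, 0.01], [0.196, 0.981, 0.001], [-0.009, 0.003, -1.0]]
ft_force: [1.0, -0.0, -0.5]
grip_width: 0.0343
```

```bash
python3 - <<'E'
from h import *
t=telemetry.observe();print(t['time_s'],t['position'],t['grip_width'])
for n in('top','scene'):
    p,im,d=grab(n);T=tub(cloud(p,d)); save(im,n+'7.png')
    for lo,hi in((-395,-325),(-90,-75),(-315,-305)):
        m=(abs(T[...,0])<57)&(T[...,1]>lo)&(T[...,1]<hi)&(T[...,2]>20)&(T[...,2]<90);
        if m.sum()>5: print(n,lo,hi,m.sum(),np.percentile(T[m],[3,50,97],axis=0).round(1).tolist())
    m=(abs(T[...,0])<35)&(T[...,1]>-395)&(T[...,1]<-325)&(T[...,2]>25)&(T[...,2]<70)
    print('grip',np.median(T[m],axis=0), [ (np.median(T[m&(abs(T[...,0]-k)<12)],axis=0)).round(1) for k in(-25,25)])
p,im,d=grab('wrist');save(im,'w7.png')
E
```

```text
12.7833 [ 0.54230522 -0.07571645  0.20634112] 0.0343033418451834
top -395 -325 29 [[9.9, -342.3, 33.3], [21.4, -335.7, 36.8], [35.9, -329.9, 44.9]]
top -90 -75 65 [[-49.3, -89.8, 63.5], [4.3, -86.5, 74.3], [51.1, -81.4, 80.5]]
grip [  21.31654444 -335.84915742   37.11734177] [array([nan, nan, nan]), array([  23.1, -335.7,   37.1])]
scene -395 -325 161 [[-44.3, -346.3, 24.3], [10.5, -339.4, 35.2], [54.1, -327.0, 39.7]]
scene -90 -75 34 [[-51.1, -90.0, 67.6], [19.5, -88.5, 73.8], [54.3, -86.6, 76.9]]
scene -315 -305 27 [[-46.6, -314.3, 27.3], [49.5, -309.9, 34.3], [53.1, -305.2, 44.3]]
grip [   1.40115795 -340.4298232    36.10612638] [array([ -23.6, -339.6,   37. ]), array([  25. , -340.1,   34.9])]
  return _methods._mean(a, axis=axis, dtype=dtype,
  ret = um.true_divide(
```

View pics/w7.png

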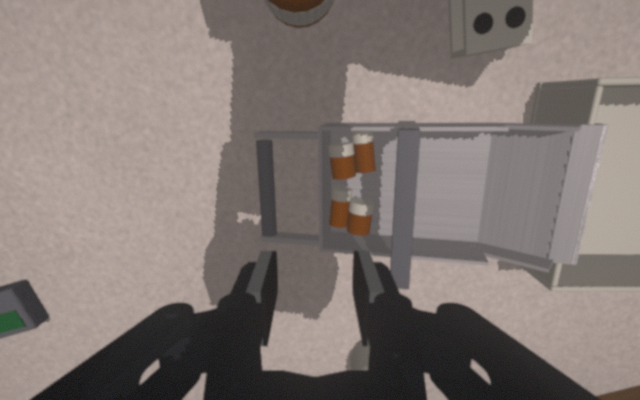

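The wrist view shows the tray hooked on the tub's right wall at (575,190), all four vials against the rear wall at (350,185), and the round grip at (266,190). I move over the grip.

```bash
python3 -c "
from h import *
print(rel([.5332,-.1196,.10],78.6))"
```

```text
(array([-0.04, -4.37, 10.31]), np.float64(-0.23))
```

>>> apply_moves(
  motion=[
    {"tx": 0,"ty": -4.4,"tz": 2,"turn": -0.2,"jaw": -0.2},
    {"tx": 0,"ty": -4.4,"tz": 5,"turn": -0.2,"jaw": -0.2},
    {"tx": 0,"ty": -4.4,"tz": 8,"turn": -0.2,"jaw": -0.2},
    {"tx": 0,"ty": -4.4,"tz": 10.3,"turn": -0.2,"jaw": -0.2},
    {"tx": 0,"ty": -4.4,"tz": 10.3,"turn": -0.2,"jaw": -0.2},
  ],
)

```text
time_s: 13.35
position: [0.5308, -0.1184, 0.0961]
tool_rot: [[-0.98, 0.198, -0.004], [0.198, 0.98, 0.007], [0.005, 0.006, -1.0]]
ft_force: [-1.0, -0.1, -0.2]
grip_width: 0.0339
```

```bash
python3 - <<'E'
from h import *
t=telemetry.observe();print(t['time_s'],t['position'],t['grip_width'])
p,im,d=grab('wrist');T=tub(cloud(p,d))
m=(abs(T[...,0])<40)&(T[...,1]>-365)&(T[...,1]<-310)&(T[...,2]>24)&(T[...,2]<46)
q=T[m];print(len(q),np.percentile(q,[1,10,50,90,99],axis=0).round(1))
for k in(-30,-15,0,15,30):
    s=q[abs(q[:,0]-k)<5]; 
    if len(s): print(k,s[s[:,2]>np.percentile(s[:,2],70)].mean(0).round(1))
E
```

```text
13.35 [ 0.53077604 -0.11843669  0.0961149 ] 0.03389703878678722
3071 [[ -39.7 -344.    30. ]
 [ -34.5 -342.6   33.6]
 [  -3.7 -337.2   36.6]
 [  30.8 -331.6   37.9]
 [  39.1 -330.    38.7]]
-30 [ -30.2 -337.6   37.8]
-15 [ -15.  -337.3   37.8]
0 [-2.000e-01 -3.371e+02  3.780e+01]
15 [  15.2 -337.1   37.8]
30 [  30.2 -336.8   37.7]
```

>>> apply_moves(
  motion=[
    {"tx": -0.2,"ty": -0.2,"tz": 2,"turn": 0,"jaw": -0.2},
    {"tx": -0.2,"ty": -0.2,"tz": 4.5,"turn": 0,"jaw": -0.2},
    {"tx": -0.2,"ty": -0.2,"tz": 6.3,"turn": 0,"jaw": -0.2},
    {"tx": -0.2,"ty": -0.2,"tz": 6.7,"turn": 0,"jaw": -0.3},
    {"tx": -0.2,"ty": -0.2,"tz": 6.7,"turn": 0,"jaw": -0.6},
  ],
)

```text
time_s: 13.82
position: [0.534, -0.1206, 0.0323]
tool_rot: [[-0.98, 0.197, 0.0], [0.197, 0.98, 0.005], [0.001, 0.005, -1.0]]
ft_force: [0.2, -0.4, -0.1]
grip_width: 0.0191
```

>>> apply_moves(
  motion=[
    {"tx": 0,"ty": 0,"tz": 0,"turn": 0,"jaw": -1},
    {"tx": 0,"ty": 0,"tz": 0,"turn": 0,"jaw": -1},
    {"tx": 0,"ty": 0,"tz": 0,"turn": 0,"jaw": -1},
  ],
  squeeze=45,
)

```text
time_s: 14.07
position: [0.5346, -0.1206, 0.0336]
tool_rot: [[-0.98, 0.197, 0.002], [0.197, 0.98, 0.004], [-0.001, 0.005, -1.0]]
ft_force: [0.0, -0.5, -2.0]
grip_width: 0.0123
```

```bash
python3 - <<'E'
from h import *
t=telemetry.observe();print(t['time_s'],t['position'],t['grip_width'],t['ft_force'],t['wrist_torque'])
# arc of grip about the rim; rim contact in tray frame slides from (108,26) to (85,16) as the tilt goes -13..90
g=np.array([-138,42.])
W=np.array([-92.5,70.])
for th in(-13,0,10,20,30,40,50,60,70,80,85):
    s=np.clip((th+13)/93,0,1); c=np.array([108,26.])*(1-s)+np.array([85,16.])*s
    a=np.radians(-th); r=np.array([[np.cos(a),-np.sin(a)],[np.sin(a),np.cos(a)]])@(g-c)
    print(th,(W+r).round(1))
E
```

```text
14.0667 [ 0.53457183 -0.1206441   0.03364839] 0.012250746390437663 [ 0.00324493 -0.45626497 -2.04909714] [0.05720467 0.00574596 0.07361206]
-13 [-335.8   30.3]
0 [-335.3   87.4]
10 [-326.   129.9]
20 [-309.3  169.7]
30 [-286.   205.5]
40 [-257.   236.3]
50 [-223.2  261.2]
60 [-185.8  279.3]
70 [-146.2  290.4]
80 [-105.6  294.1]
85 [-86.  294.4]
```

```bash
cat > path.py <<'E'
import numpy as np
from scipy.optimize import brentq
def grip(th,gap=4.):
    a=np.radians(-th);R=np.array([[np.cos(a),-np.sin(a)],[np.sin(a),np.cos(a)]])
    toe=R@[115,16.]; ox=-90+gap-toe[0]
    def clr(oz):
        c=[]
        for w in((-90,70.),(-95,70.)):
            x,z=R.T@(np.array(w)-[ox,oz]); c.append(min((x-50)*.52-z if x<100 else 9e9, 26-z if x>=100 else 9e9))
        return min(c)
    oz=next(z for z in np.arange(-50,400,.1) if clr(z)>=0 and (R@[115,16.])[1]+z<70)
    o=np.array([ox,oz]); return o+R@[-138,42.], R.T@(np.array([-90,70])-o), (o+R@[116.5,16.])[1], (o+R@[-90,0])
if __name__=='__main__':
    for th in(-13,-5,0,10,20,30,40,50,60,70,75,80,85):
        try: g,c,t,r=grip(th); print(th,'grip',g.round(1),'rim in tray',c.round(1),'toe z',t.round(1))
        except StopIteration: print(th,'none')
E
python3 path.py
```

```text
-13 grip [-338.4   30.3] rim in tray [112.9  24.8] toe z 62.2
-5 grip [-340.3   64.6] rim in tray [111.8  25.6] toe z 60.9
0 grip [-339.   86.] rim in tray [111.  26.] toe z 60.0
10 grip [-330.6  128.7] rim in tray [109.2  26. ] toe z 58.9
20 grip [-314.8  168.9] rim in tray [107.1  26. ] toe z 57.4
30 grip [-292.1  205.2] rim in tray [104.6  26. ] toe z 55.4
40 grip [-263.1  236.2] rim in tray [101.4  26. ] toe z 52.7
50 grip [-228.7  261.8] rim in tray [98.1 25. ] toe z 50.1
60 grip [-190.   280.9] rim in tray [94.6 23.1] toe z 47.5
70 grip [-148.1  291.5] rim in tray [90.1 20.8] toe z 43.5
75 grip [-126.4  293.4] rim in tray [87.2 19.3] toe z 40.8
80 grip [-104.3  292.5] rim in tray [83.6 17.5] toe z 37.3
85 grip [-82.1 288.6] rim in tray [79.1 15.1] toe z 32.8
```

>>> apply_moves(
  motion=[
    {"tx": 0,"ty": -0.1,"tz": -1,"turn": 0,"jaw": -1},
    {"tx": 0,"ty": -0.1,"tz": -2,"turn": 0,"jaw": -1},
    {"tx": 0,"ty": -0.1,"tz": -3.2,"turn": 0,"jaw": -1},
    {"tx": 0,"ty": -0.1,"tz": -4.4,"turn": 0,"jaw": -1},
    {"tx": 0,"ty": -0.1,"tz": -5.5,"turn": 0,"jaw": -1},
  ],
)

```text
time_s: 14.48
position: [0.5345, -0.1219, 0.0907]
tool_rot: [[-0.98, 0.197, 0.003], [0.197, 0.98, 0.004], [-0.003, 0.005, -1.0]]
ft_force: [-0.1, -0.0, -2.5]
grip_width: 0.0127
```

```bash
cat >> h.py <<'E'
def st():
    t=telemetry.observe(); d=(t['position'][:2]-[.5996,.2098])@e.T*1000
    print('t',t['time_s'],'tub xy',d.round(1),'grip z',round(t['position'][2]*1000-2.5,1),t['grip_width'],'F',t['ft_force'].round(1),'M',t['wrist_torque'].round(2), rel(t['position'],78.6,t)[1])
E
python3 - <<'E'
from h import *
st()
p,im,d=grab('scene');save(im[150:350,160:440],'s8.png')
E
```

```text
t 14.4833 tub xy [   1.7 -338. ] grip z 88.2 0.012662338475543567 F [-0.1 -0.  -2.5] M [ 0.14 -0.04  0.06] 0.06
```

>>> apply_moves(
  motion=[
    {"tx": 0,"ty": 0.05,"tz": -0.8,"turn": 0,"jaw": -1},
    {"tx": 0,"ty": 0.2,"tz": -1.6,"turn": 0,"jaw": -1},
    {"tx": 0,"ty": 0.4,"tz": -2.4,"turn": 0,"jaw": -1},
    {"tx": 0,"ty": 0.6,"tz": -3.2,"turn": 0,"jaw": -1},
    {"tx": 0,"ty": 0.9,"tz": -4.0,"turn": 0,"jaw": -1},
  ],
)

```text
time_s: 14.95
position: [0.5368, -0.1133, 0.1335]
tool_rot: [[-0.98, 0.197, 0.007], [0.197, 0.98, 0.002], [-0.006, 0.004, -1.0]]
ft_force: [-0.2, 0.4, -1.5]
grip_width: 0.0122
```

>>> apply_moves(
  motion=[
    {"tx": 0,"ty": 0.25,"tz": -0.8,"turn": 0,"jaw": -1},
    {"tx": 0,"ty": 0.55,"tz": -1.6,"turn": 0,"jaw": -1},
    {"tx": 0,"ty": 0.85,"tz": -2.4,"turn": 0,"jaw": -1},
    {"tx": 0,"ty": 1.2,"tz": -3.2,"turn": 0,"jaw": -1},
    {"tx": 0,"ty": 1.55,"tz": -3.9,"turn": 0,"jaw": -1},
  ],
)

```text
time_s: 15.37
position: [0.5397, -0.0979, 0.1734]
tool_rot: [[-0.98, 0.197, 0.007], [0.197, 0.98, 0.002], [-0.006, 0.004, -1.0]]
ft_force: [-0.1, -0.3, -0.8]
grip_width: 0.0122
```

```bash
python3 -c "
from h import *
st()
p,im,d=grab('scene');save(cv2.resize(im[130:310,220:440],None,fx=3,fy=3),'s9.png')"
```

```text
t 15.3667 tub xy [   2.1 -313.4] grip z 170.9 0.012185462225999187 F [-0.1 -0.3 -0.8] M [-0.02  0.05  0.04] 0.05
```

View pics/s9.png

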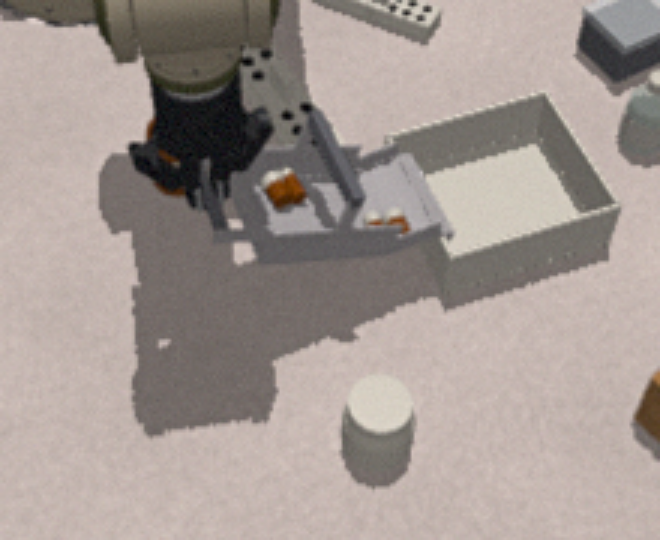

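The scene shows the lip over the tub wall at (430,200). Two vials are at the foot of the ramp (390,220), and two are still at the rear (285,190). I continue along the arc.

>>> apply_moves(
  motion=[
    {"tx": 0,"ty": 0.4,"tz": -0.7,"turn": 0,"jaw": -1},
    {"tx": 0,"ty": 0.85,"tz": -1.4,"turn": 0,"jaw": -1},
    {"tx": 0,"ty": 1.3,"tz": -2.1,"turn": 0,"jaw": -1},
    {"tx": 0,"ty": 1.8,"tz": -2.8,"turn": 0,"jaw": -1},
    {"tx": 0,"ty": 2.3,"tz": -3.5,"turn": 0,"jaw": -1},
  ],
)

```text
time_s: 15.83
position: [0.5445, -0.0744, 0.2104]
tool_rot: [[-0.981, 0.196, 0.009], [0.196, 0.981, 0.002], [-0.008, 0.004, -1.0]]
ft_force: [0.8, 0.6, -1.2]
grip_width: 0.0126
```

>>> apply_moves(
  motion=[
    {"tx": 0,"ty": 0,"tz": 0,"turn": 0,"jaw": -1},
    {"tx": 0,"ty": 0.5,"tz": -0.7,"turn": 0,"jaw": -1},
    {"tx": 0,"ty": 1.1,"tz": -1.35,"turn": 0,"jaw": -1},
    {"tx": 0,"ty": 1.7,"tz": -2,"turn": 0,"jaw": -1},
    {"tx": 0,"ty": 2.3,"tz": -2.6,"turn": 0,"jaw": -1},
  ],
)

```text
time_s: 16.25
position: [0.5489, -0.0513, 0.2372]
tool_rot: [[-0.981, 0.196, 0.009], [0.196, 0.981, 0.002], [-0.008, 0.004, -1.0]]
ft_force: [0.1, 0.5, -2.4]
grip_width: 0.0125
```

```bash
python3 -c "
from h import *
st()
p,im,d=grab('scene');save(cv2.resize(im[130:310,220:440],None,fx=3,fy=3),'s10.png')"
```

```text
t 16.25 tub xy [   1.9 -265.9] grip z 234.7 0.012508178903640236 F [ 0.1  0.5 -2.4] M [0.06 0.12 0.01] 0.09
```

>>> apply_moves(
  motion=[
    {"tx": 0,"ty": 0.7,"tz": -0.6,"turn": 0,"jaw": -1},
    {"tx": 0,"ty": 1.4,"tz": -1.15,"turn": 0,"jaw": -1},
    {"tx": 0,"ty": 2.2,"tz": -1.7,"turn": 0,"jaw": -1},
    {"tx": 0,"ty": 3.0,"tz": -2.25,"turn": 0,"jaw": -1},
    {"tx": 0,"ty": 3.9,"tz": -2.8,"turn": 0,"jaw": -1},
  ],
)

```text
time_s: 16.72
position: [0.5568, -0.0115, 0.2672]
tool_rot: [[-0.981, 0.195, 0.011], [0.195, 0.981, 0.002], [-0.011, 0.004, -1.0]]
ft_force: [0.0, -0.4, -1.1]
grip_width: 0.0125
```

>>> apply_moves(
  motion=[
    {"tx": 0,"ty": 0.7,"tz": -0.4,"turn": 0,"jaw": -1},
    {"tx": 0,"ty": 1.5,"tz": -0.8,"turn": 0,"jaw": -1},
    {"tx": 0,"ty": 2.3,"tz": -1.2,"turn": 0,"jaw": -1},
    {"tx": 0,"ty": 3.1,"tz": -1.6,"turn": 0,"jaw": -1},
    {"tx": 0,"ty": 3.9,"tz": -1.9,"turn": 0,"jaw": -1},
  ],
)

```text
time_s: 17.13
position: [0.5644, 0.0276, 0.2867]
tool_rot: [[-0.981, 0.195, 0.011], [0.195, 0.981, 0.002], [-0.011, 0.004, -1.0]]
ft_force: [1.1, 0.2, -2.0]
grip_width: 0.0121
```

```bash
python3 -c "
from h import *
st()
p,im,d=grab('scene');save(cv2.resize(im[130:310,220:440],None,fx=3,fy=3),'s11.png')"
```

```text
t 17.1333 tub xy [   1.5 -185.6] grip z 284.2 0.012090921233847203 F [ 1.1  0.2 -2. ] M [0.03 0.07 0.02] 0.14
```

View pics/s11.png

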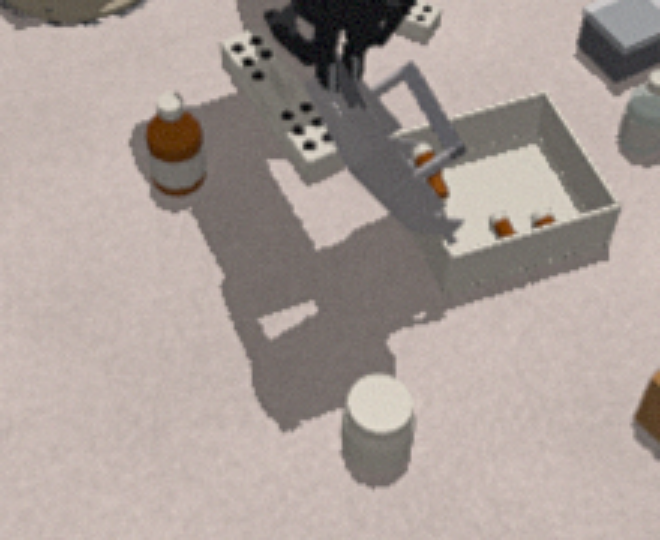

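Vials now lie in the tub at (430,170), (503,225) and (542,220), with the lip still on the rim. I swing on to about 77°.

>>> apply_moves(
  motion=[
    {"tx": 0,"ty": 0.8,"tz": -0.15,"turn": 0,"jaw": -1},
    {"tx": 0,"ty": 1.6,"tz": -0.3,"turn": 0,"jaw": -1},
    {"tx": 0,"ty": 2.4,"tz": -0.45,"turn": 0,"jaw": -1},
    {"tx": 0,"ty": 3.2,"tz": -0.55,"turn": 0,"jaw": -1},
    {"tx": 0,"ty": 3.9,"tz": -0.6,"turn": 0,"jaw": -1},
  ],
)

```text
time_s: 17.6
position: [0.5723, 0.0679, 0.2934]
tool_rot: [[-0.981, 0.194, 0.012], [0.194, 0.981, 0.003], [-0.011, 0.005, -1.0]]
ft_force: [0.3, -0.0, -1.4]
grip_width: 0.0121
```

>>> apply_moves(
  motion=[
    {"tx": 0,"ty": 0.8,"tz": 0,"turn": 0,"jaw": -1},
    {"tx": 0,"ty": 1.6,"tz": 0,"turn": 0,"jaw": -1},
    {"tx": 0,"ty": 2.3,"tz": 0,"turn": 0,"jaw": -1},
    {"tx": 0,"ty": 3,"tz": 0.05,"turn": 0,"jaw": -1},
    {"tx": 0,"ty": 3,"tz": 0.05,"turn": 0,"jaw": -1},
  ],
)

```text
time_s: 18.02
position: [0.5782, 0.0985, 0.2928]
tool_rot: [[-0.981, 0.193, 0.012], [0.193, 0.981, 0.003], [-0.011, 0.005, -1.0]]
ft_force: [0.1, 0.2, -2.0]
grip_width: 0.0123
```

```bash
python3 -c "
from h import *
st()
for n in('top','scene'):
  p,im,d=grab(n);T=tub(cloud(p,d));i=im.astype(int)
  m=(i[...,0]>1.6*i[...,2])&(i[...,0]>60)&(abs(T[...,0])<95)&(T[...,1]>-140)&(T[...,1]<100)
  k,l,s,c=cv2.connectedComponentsWithStats(m.astype(np.uint8))
  for j in range(1,k):
    if s[j,4]>4: print(n,c[j].round(),s[j,4],np.median(T[l==j],axis=0).round(0))
  save(cv2.resize(im[130:310,220:440],None,fx=3,fy=3),n+'12.png')"
```

```text
t 18.0167 tub xy [   1.  -113.3] grip z 290.3 0.0123018157568114 F [ 0.1  0.2 -2. ] M [-0.02  0.05 -0.01] 0.27
top [236. 174.] 50 [52. 71. 25.]
scene [381. 192.] 41 [-18.  -9.  20.]
scene [406. 200.] 29 [40. 52. 21.]
scene [414. 200.] 9 [49. 72. 26.]
```

View pics/scene12.png

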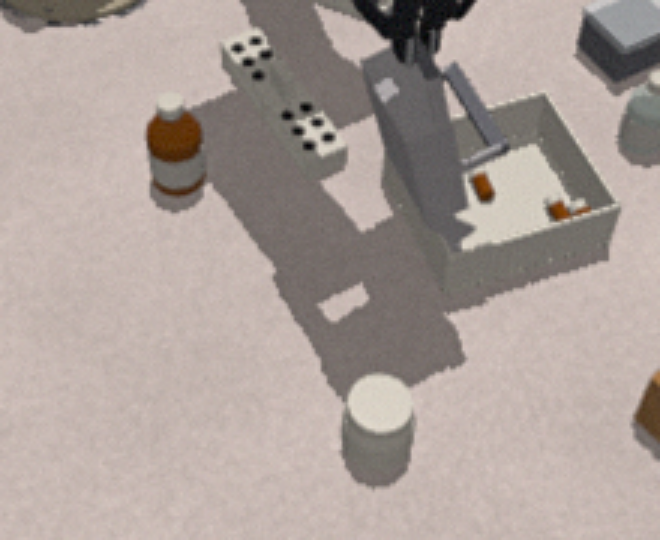

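Three vials are visible in the tub: (482,187), (557,210) and (580,210). I hold a moment and look for the fourth with the wrist camera.

>>> apply_moves(
  motion=[
    {"tx": 0,"ty": 0.3,"tz": 0,"turn": 0,"jaw": -1},
    {"tx": 0,"ty": 0.3,"tz": 0,"turn": 0,"jaw": -1},
    {"tx": 0,"ty": 0.3,"tz": 0,"turn": 0,"jaw": -1},
    {"tx": 0,"ty": 0.3,"tz": 0,"turn": 0,"jaw": -1},
  ],
)

```text
time_s: 18.45
position: [0.5787, 0.1002, 0.2929]
tool_rot: [[-0.981, 0.194, 0.012], [0.194, 0.981, 0.002], [-0.011, 0.005, -1.0]]
ft_force: [0.4, -0.9, -2.8]
grip_width: 0.012
```

```bash
cat >> h.py <<'E'
def vials(n):
  p,im,d=grab(n);T=tub(cloud(p,d));i=im.astype(int)
  m=(i[...,0]>1.6*i[...,2])&(i[...,0]>50)&(abs(T[...,0])<95)&(T[...,1]>-360)&(T[...,1]<100)&(T[...,2]<150)
  k,l,s,c=cv2.connectedComponentsWithStats(m.astype(np.uint8))
  for j in range(1,k):
    if s[j,4]>4: print(n,c[j].round(),s[j,4],np.median(T[l==j],axis=0).round(0),np.ptp(T[l==j],axis=0).round(0))
  return im
E
python3 -c "
from h import *
st(); save(vials('wrist'),'w13.png'); vials('scene')"
```

```text
t 18.45 tub xy [   1.1 -111.6] grip z 290.4 0.011983861279102783 F [ 0.4 -0.9 -2.8] M [ 0.05 -0.06 -0.01] 0.21
wrist [355. 139.] 15 [-26. -65.  25.] [5. 3. 4.]
wrist [462. 201.] 555 [49. 65. 23.] [38. 38. 17.]
scene [380. 192.] 42 [-18.  -8.  20.] [26. 14. 17.]
scene [406. 200.] 30 [39. 52. 20.] [22. 16. 11.]
scene [414. 200.] 11 [50. 70. 25.] [35. 36. 49.]
```

View pics/w13.png

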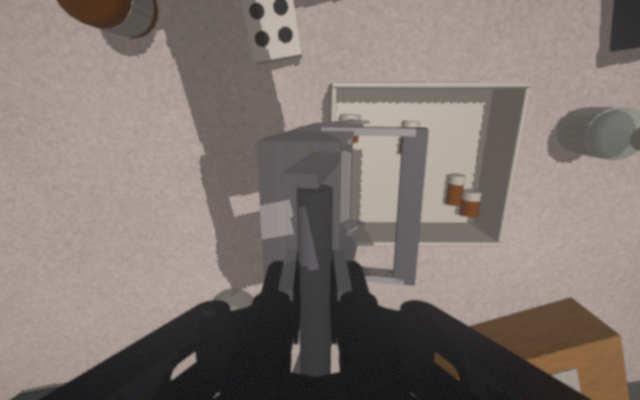

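All four vials are in the tub: (349,130), (408,130), (455,188) and (470,205). I lower the tray back along the same arc.

>>> apply_moves(
  motion=[
    {"tx": 0,"ty": -1.0,"tz": 0,"turn": 0,"jaw": -1},
    {"tx": 0,"ty": -2.3,"tz": 0,"turn": 0,"jaw": -1},
    {"tx": 0,"ty": -3.6,"tz": 0,"turn": 0,"jaw": -1},
    {"tx": 0,"ty": -5.2,"tz": 0.2,"turn": 0,"jaw": -1},
    {"tx": 0,"ty": -6.7,"tz": 0.6,"turn": 0,"jaw": -1},
  ],
)

```text
time_s: 18.97
position: [0.5654, 0.0326, 0.287]
tool_rot: [[-0.981, 0.195, 0.013], [0.195, 0.981, 0.002], [-0.012, 0.005, -1.0]]
ft_force: [-0.4, 0.1, -2.5]
grip_width: 0.0125
```

>>> apply_moves(
  motion=[
    {"tx": 0,"ty": -1,"tz": 0.3,"turn": 0,"jaw": -1},
    {"tx": 0,"ty": -2,"tz": 0.8,"turn": 0,"jaw": -1},
    {"tx": 0,"ty": -3,"tz": 1.3,"turn": 0,"jaw": -1},
    {"tx": 0,"ty": -4,"tz": 1.9,"turn": 0,"jaw": -1},
    {"tx": 0,"ty": -4.8,"tz": 2.5,"turn": 0,"jaw": -1},
  ],
)

```text
time_s: 19.38
position: [0.5562, -0.0156, 0.2613]
tool_rot: [[-0.981, 0.195, 0.013], [0.195, 0.981, 0.002], [-0.012, 0.004, -1.0]]
ft_force: [0.7, -0.1, -1.2]
grip_width: 0.0121
```

```bash
python3 -c "
from h import *
st()"
```

```text
t 19.3833 tub xy [   2.  -229.5] grip z 258.8 0.012142637075946351 F [ 0.7 -0.1 -1.2] M [-0.    0.01 -0.02] 0.15
```

>>> apply_moves(
  motion=[
    {"tx": 0,"ty": -1.1,"tz": 0.7,"turn": 0,"jaw": -1},
    {"tx": 0,"ty": -2.2,"tz": 1.5,"turn": 0,"jaw": -1},
    {"tx": 0,"ty": -3.25,"tz": 2.3,"turn": 0,"jaw": -1},
    {"tx": 0,"ty": -4.8,"tz": 3.8,"turn": 0,"jaw": -1},
    {"tx": 0,"ty": -6.1,"tz": 5.3,"turn": 0,"jaw": -1},
  ],
)

```text
time_s: 19.8
position: [0.5447, -0.0764, 0.2071]
tool_rot: [[-0.981, 0.195, 0.013], [0.195, 0.981, 0.002], [-0.013, 0.004, -1.0]]
ft_force: [0.2, 0.8, -1.8]
grip_width: 0.0126
```

>>> apply_moves(
  motion=[
    {"tx": 0,"ty": -0.75,"tz": 1.1,"turn": 0,"jaw": -1},
    {"tx": 0,"ty": -1.5,"tz": 2.3,"turn": 0,"jaw": -1},
    {"tx": 0,"ty": -2.3,"tz": 3.7,"turn": 0,"jaw": -1},
    {"tx": 0,"ty": -3.1,"tz": 5.6,"turn": 0,"jaw": -1},
    {"tx": 0,"ty": -3.8,"tz": 7.5,"turn": 0,"jaw": -1},
  ],
)

```text
time_s: 20.22
position: [0.538, -0.1145, 0.1309]
tool_rot: [[-0.981, 0.195, 0.014], [0.195, 0.981, 0.002], [-0.013, 0.004, -1.0]]
ft_force: [1.1, 0.6, -1.7]
grip_width: 0.0123
```

```bash
python3 -c "
from h import *
st()"
```

```text
t 20.2167 tub xy [   3.7 -330. ] grip z 128.4 0.012263434130747411 F [ 1.1  0.6 -1.7] M [ 0.12 -0.01 -0.07] 0.16
```

>>> apply_moves(
  motion=[
    {"tx": 0,"ty": -0.25,"tz": 1,"turn": 0,"jaw": -1},
    {"tx": 0,"ty": -0.5,"tz": 2.2,"turn": 0,"jaw": -1},
    {"tx": 0,"ty": -0.65,"tz": 3.4,"turn": 0,"jaw": -1},
    {"tx": 0,"ty": -0.7,"tz": 4.6,"turn": 0,"jaw": -1},
    {"tx": 0,"ty": -0.75,"tz": 5.8,"turn": 0,"jaw": -1},
  ],
)

```text
time_s: 20.63
position: [0.537, -0.1224, 0.0719]
tool_rot: [[-0.981, 0.195, 0.013], [0.195, 0.981, 0.002], [-0.013, 0.004, -1.0]]
ft_force: [0.1, 0.6, -1.3]
grip_width: 0.0122
```

>>> apply_moves(
  motion=[
    {"tx": 0,"ty": 0.05,"tz": 1.2,"turn": 0,"jaw": -1},
    {"tx": 0,"ty": 0.1,"tz": 2.2,"turn": 0,"jaw": -1},
    {"tx": 0,"ty": 0.1,"tz": 2.9,"turn": 0,"jaw": -1},
    {"tx": 0,"ty": 0.1,"tz": 3.3,"turn": 0,"jaw": -1},
    {"tx": 0,"ty": 0.1,"tz": 3.5,"turn": 0,"jaw": -1},
  ],
)

```text
time_s: 21.05
position: [0.5376, -0.1215, 0.0364]
tool_rot: [[-0.981, 0.195, 0.013], [0.195, 0.981, 0.002], [-0.012, 0.004, -1.0]]
ft_force: [0.4, 0.3, -1.3]
grip_width: 0.0123
```

```bash
python3 -c "
from h import *
st()"
```

```text
t 21.05 tub xy [   4.7 -337. ] grip z 33.9 0.012272809182443766 F [ 0.4  0.3 -1.3] M [0.02 0.1  0.01] 0.16
```

>>> apply_moves(
  motion=[
    {"tx": 0,"ty": 0,"tz": 0.2,"turn": 0,"jaw": -1},
    {"tx": 0,"ty": 0,"tz": 0.3,"turn": 0,"jaw": -1},
    {"tx": 0,"ty": 0,"tz": 0.35,"turn": 0,"jaw": -1},
    {"tx": 0,"ty": 0,"tz": 0.35,"turn": 0,"jaw": -1},
  ],
)

```text
time_s: 21.38
position: [0.5379, -0.1216, 0.0333]
tool_rot: [[-0.981, 0.195, 0.014], [0.195, 0.981, 0.001], [-0.013, 0.004, -1.0]]
ft_force: [-0.7, -0.4, 0.8]
grip_width: 0.0126
```

>>> apply_moves(
  motion=[
    {"tx": 0,"ty": 0,"tz": 0,"turn": 0,"jaw": -0.7},
    {"tx": 0,"ty": 0,"tz": 0,"turn": 0,"jaw": -0.4},
    {"tx": 0,"ty": 0,"tz": 0,"turn": 0,"jaw": -0.2},
    {"tx": 0,"ty": 0,"tz": 0,"turn": 0,"jaw": -0.2},
    {"tx": 0,"ty": 0,"tz": -1,"turn": 0,"jaw": -0.2},
  ],
)

```text
time_s: 21.8
position: [0.537, -0.1213, 0.0423]
tool_rot: [[-0.981, 0.195, 0.011], [0.195, 0.981, 0.002], [-0.011, 0.005, -1.0]]
ft_force: [-1.1, 0.1, -0.7]
grip_width: 0.0344
```

>>> apply_moves(
  motion=[
    {"tx": 0,"ty": 0,"tz": -3,"turn": 0,"jaw": -0.2},
    {"tx": 0,"ty": 0,"tz": -6,"turn": 0,"jaw": -0.2},
    {"tx": 0,"ty": 0,"tz": -9,"turn": 0,"jaw": -0.2},
    {"tx": 0,"ty": 0,"tz": -12,"turn": 0,"jaw": -0.2},
    {"tx": 0,"ty": 0,"tz": -14,"turn": 0,"jaw": -0.2},
  ],
)

```text
time_s: 22.22
position: [0.5358, -0.1218, 0.1862]
tool_rot: [[-0.981, 0.195, 0.015], [0.195, 0.981, 0.001], [-0.015, 0.004, -1.0]]
ft_force: [0.1, 0.1, -0.2]
grip_width: 0.0339
```

```bash
python3 - <<'E'
from h import *
st()
im=vials('wrist');save(im,'w14.png'); save(vials('scene'),'s14.png')
p,im,d=grab('top');X=cloud(p,d);T=tub(X)
m=(abs(T[...,0])<45)&(T[...,1]>-350)&(T[...,1]<-320)&(T[...,2]>24)&(T[...,2]<100);print('grip',np.percentile(T[m],[5,50,95],axis=0).round(1) if m.any() else None)
for n,(x,y,z0,z1) in dict(jar=(.759,-.049,.06,.09),bottle=(.384,-.058,.11,.14),tipbox=(.494,.474,.055,.075)).items():
    s=(np.hypot(X[...,0]-x,X[...,1]-y)<.07)&(X[...,2]>z0)&(X[...,2]<z1)
    f=np.load('top0.npz')['X'];s0=(np.hypot(f[...,0]-x,f[...,1]-y)<.07)&(f[...,2]>z0)&(f[...,2]<z1)
    print(n,X[s].mean(0).round(3),f[s0].mean(0).round(3))
E
```

```text
t 22.2167 tub xy [   3.  -337.6] grip z 183.7 0.03393164990908897 F [ 0.1  0.1 -0.2] M [-0.01  0.01 -0.03] 0.17
scene [381. 192.] 41 [-17.  -9.  19.] [26. 15. 23.]
scene [406. 200.] 29 [39. 53. 21.] [22. 17. 12.]
scene [414. 200.] 10 [49. 71. 25.] [33. 25. 49.]
grip [[  24.3 -333.3   40.6]
 [  24.3 -333.3   40.6]
 [  24.3 -333.3   40.6]]
jar [ 0.762 -0.049  0.075] [ 0.762 -0.049  0.075]
bottle [nan nan nan] [ 0.383 -0.058  0.125]
tipbox [0.491 0.483 0.064] [0.491 0.483 0.064]<stdin>:9: RuntimeWarning: Mean of empty slice.
  ret = um.true_divide(
```

View pics/s14.png

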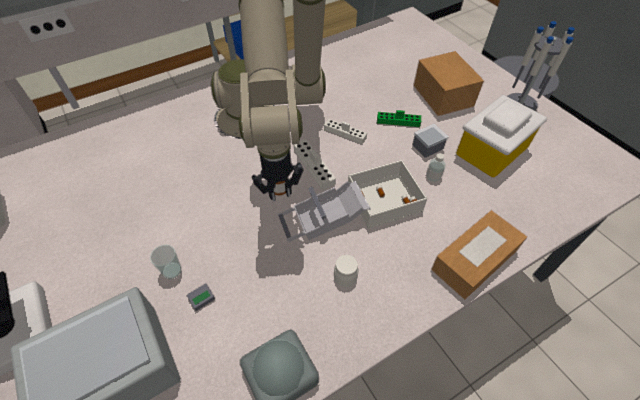

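The tray is empty, leaning on the rim with its rear down, and released. The rack is flat and the bystanders I could measure have not moved. I hand in.

```bash
python3 -c "
from h import *
st(); print(close_job())"
```

```text
t 22.3667 tub xy [   3.  -337.6] grip z 181.8 0.034088223131932514 F [ 0.2 -0.8 -0.6] M [-0.05  0.    0.04] 0.16
the job is handed in; nothing more can be done
None
```

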